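Clear the mugs off the gaming desk

ROBOT

A 6-joint arm with a two-finger parallel gripper is mounted at the origin on the work surface. World frame = base frame: x ahead of the robot, y to its left, z up, the work surface at z = 0. Lengths are in m, angles in rad, forces in N, time in s.
With the tool pointing down it reaches from about 0.35 to 0.925 m from the base axis. Payload 6.4 kg.
Tool frame: the origin (TCP) lies midway between the tips of the shut fingers; the grasp point (between the pads) lies 19 mm behind it (manip.grasp_offset is the distance from the TCP to the grasp point, in m); z points along the fingers, y is the line along which they close (so a half turn about z gives the same grasp; the last joint's range is limited). The gripper opens to 94 mm and grips with 3 to 60 N. Pads are 16 mm wide; open, the fingers measure 119 mm over their backs; the gripper's body (75 mm by 177 mm) begins 78 mm behind the grasp point.
Start: joints at [-1.46, 0.245, 1.558, -0, 1.339, -0.174], TCP at [0.183, -0.624, 0.205] pointing down, gripper open.
Joint ranges: [-3.13, 3.13], [-1.02, 2.26], [0.13, 2.54], [-0.95, 4.09], [0.21, 2.88], [-2.74, 2.74]. Speed limits (rad/s): [2.57, 2.57, 3.14, 3.14, 3.14, 3.14].

INTERFACE

Orientations are given as [roll, pitch, yaw] about the fixed x, y, z axes, in that order (R = Rz(yaw) Ry(pitch) Rx(roll)).
In Python, from plant import manip, cams gives the robot as it stands.
- The arm moves only by the tool arm_command, never from a script. Its argument "moves" is a list of rows, each a list of 3 entries, a list of its own where there are three numbers: the shift along the tool's x, y, z in m, then the turn, a rotation vector about the tool's x, y, z in rad, then the finger opening in m, from 0 to 0.094. A call has 1 to 5 rows; each row is the pose to reach, as a shift and turn from the pose commanded when the call began, along the tool's axes at that moment; what a row does not reach only later rows make up. A row lasts 1/12 s, in which the tool goes at most 41.7 mm and 7.16 degrees, less where a joint would pass 70% of its speed; a pose out of reach is approached as far as the arm can. A call with a gripper value outside its range is refused whole. The fingers move at their own pace and stop on an object; the grip force is fixed at half the most. Time passes only in rows, so rows that repeat a pose let the fingers close. It gives the time, the measured TCP pose, the force, the opening and the grip force at its end, in the units of the state.
- manip.observe(): the state, without advancing time (a new reading comes with each control period).
- cams.get_image(name): name is "side" or "top" or "wrist"; returns (picture, depth): 420x560x3 uint8, red, green, blue; 420x560 float32, m along the optical axis (not along the pixel's ray), 0 where there is no reading.
- cams.camera_info(name): a dict with "K" (3x3 intrinsics, pixels), "xyz" and "orientation" of the camera in the world. Camera axes: x right, y up, looking along -z (the intrinsics and any distortion apply to the point x, -y, -z); pixel columns grow to the right and rows downward; lengths in m; the calibration is good to about 2 mm. A picture is of the moment at which its call begins: read the wrist's pose just before it. camera_info takes no time and is no camera call; for the wrist camera it gives the pose at the moment of the call.
- manip.job_done(): hands the job in; it is judged then, once.
The state is a dict: "time_s": time; "joint_pos": joint angles; "qvel": joint speeds; "tau": joint torques, N m; "tcp_pos": TCP position; "orientation": TCP orientation; "ft_force": force on the tool from outside, world axes, zero at the start; "torque": the same for the moment, N m; "gripper_width": opening from 0.0 (shut) to 1.0 (fully open); "finger_force": force on a finger pad.
Only numpy, scipy, OpenCV 4.12 (cv2) and the standard library are available. Lean on these libraries where they do the work, as an engineer would, in place of code of your own. Each camera call takes 0.05 s, during which the arm holds its last target. There are 200 camera calls.

TASK

Clear the mugs off the desk: one still has leftover chocolate sweets in it, so lift that mug and tip all of them out into the bowl, then hang every mug on the desk, that one included, by its handle on the pegs of the rack. The bowl stays upright with all the sweets in it, and the phone, mouse, notebook and pen pot are left alone.

Things in the scene. Friction and masses are not known exactly. Their poses are not given: they have to be found in the camera images.
- rack: Fixed wooden mug rack: posts at y = +-295 mm, cross bar 16 mm thick, 24 mm high, mid-height 200 mm above the desk. Origin on the desk under the bar's middle; x from peg tips to bar, y along the bar, z up. Four bare steel pegs at y = +-72.5, +-217.5 mm point to -x, 10 mm thick, level at z = 200 mm out to x = -115 mm; then the tip rises 13 mm, ending at x = -135 mm.
- bowl: Loose white ceramic bowl for the sweets, rim 130 mm across (outside), 55 mm high; origin at the centre of its underside, z up.
- peg0 (a point): Point on the axis of the rack's peg at y = 217.5 mm, 75 mm out from the middle of the cross bar and 200 mm above the desk; axes as the rack's.
- peg1 (a point): Point on the axis of the rack's peg at y = 72.5 mm, 75 mm out from the middle of the cross bar and 200 mm above the desk; axes as the rack's.
- peg2 (a point): Point on the axis of the rack's peg at y = -72.5 mm, 75 mm out from the middle of the cross bar and 200 mm above the desk; axes as the rack's.
- peg3 (a point): Point on the axis of the rack's peg at y = -217.5 mm, 75 mm out from the middle of the cross bar and 200 mm above the desk; axes as the rack's.
- mug_a: White ceramic mug that holds the sweets, its handle turned away from the robot within 50 degrees: 64 mm across, 95 mm high, wall 4 mm, inner floor 6 mm up, about 0.24 kg; origin at the centre of its underside, z up to the mouth. Loop handle in the plane x = 0, out along +y to 73 mm from the axis; bar 10 mm thick; opening y = 32 to 63 mm, z = 26 to 69 mm, outer corners bevelled.
- mug_a_loop (a point): Centre of this mug's handle opening, at (0, 48, 47.5) mm in the mug's frame; axes as the mug's. Hung by its handle on a peg, the free mug swings down until the handle is uppermost and the mug hangs roughly on its side below the peg, mouth a little up.
- mug_b: White ceramic mug, empty (may be absent): 64 mm across, 95 mm high, wall 4 mm, inner floor 6 mm up, about 0.24 kg; origin at the centre of its underside, z up to the mouth. Loop handle in the plane x = 0, out along +y to 73 mm from the axis; bar 10 mm thick; opening y = 32 to 63 mm, z = 26 to 69 mm, outer corners bevelled.
- mug_b_loop (a point): Centre of this mug's handle opening, at (0, 48, 47.5) mm in the mug's frame; axes as the mug's. Hung by its handle on a peg, the free mug swings down until the handle is uppermost and the mug hangs roughly on its side below the peg, mouth a little up.
- mug_c: White ceramic mug, empty (may be absent): 64 mm across, 95 mm high, wall 4 mm, inner floor 6 mm up, about 0.24 kg; origin at the centre of its underside, z up to the mouth. Loop handle in the plane x = 0, out along +y to 73 mm from the axis; bar 10 mm thick; opening y = 32 to 63 mm, z = 26 to 69 mm, outer corners bevelled.
- mug_c_loop (a point): Centre of this mug's handle opening, at (0, 48, 47.5) mm in the mug's frame; axes as the mug's. Hung by its handle on a peg, the free mug swings down until the handle is uppermost and the mug hangs roughly on its side below the peg, mouth a little up.
- mug_d: White ceramic mug, empty (may be absent): 64 mm across, 95 mm high, wall 4 mm, inner floor 6 mm up, about 0.24 kg; origin at the centre of its underside, z up to the mouth. Loop handle in the plane x = 0, out along +y to 73 mm from the axis; bar 10 mm thick; opening y = 32 to 63 mm, z = 26 to 69 mm, outer corners bevelled.
- mug_d_loop (a point): Centre of this mug's handle opening, at (0, 48, 47.5) mm in the mug's frame; axes as the mug's. Hung by its handle on a peg, the free mug swings down until the handle is uppermost and the mug hangs roughly on its side below the peg, mouth a little up.
- sweet0: Brown ball-shaped chocolate sweet, 18 mm across, 12 g, origin at its centre; starts in mug_a (may be absent).
- sweet1: Brown ball-shaped chocolate sweet, 18 mm across, 12 g, origin at its centre; starts in mug_a (may be absent).
- sweet2: Brown ball-shaped chocolate sweet, 18 mm across, 12 g, origin at its centre; starts in mug_a (may be absent).
- sweet3: Brown ball-shaped chocolate sweet, 18 mm across, 12 g, origin at its centre; starts in mug_a (may be absent).
- sweet4: Brown ball-shaped chocolate sweet, 18 mm across, 12 g, origin at its centre; starts in mug_a (may be absent).
- phone: Black phone, 150 x 72 x 9 mm, lying flat on the desk under the rack; to be left alone. Origin at the centre of its underside, x along its length.
- mouse: White computer mouse, 110 x 60 x 32 mm, on the desk under the rack; to be left alone. Origin at the centre of its underside, x along its length.
- notebook: Grey notebook, 150 x 105 x 14 mm, lying at the left; to be left alone. Origin at the centre of its underside.
- pen_pot: Square grey pen pot, 70 x 70 x 100 mm, with pens up to 150 mm, at the right; to be left alone. Origin at the centre of its underside.

How it is judged:
On the way, in this order (a step that is already met when the one before it is completed fails the run):
1. the mug of sweets is held tipped right over, above or beside the bowl (angle between mug_a's own z axis and vertical above 1.1 rad and horizontal distance between mug_a and bowl below 0.25 m and height (world z) of mug_a above 0.06 m and contact force between mug_a and the fingers above 0.5 N), for 0.1 s.
2. all the sweets lie in the bowl (horizontal distance between each of sweet0, sweet1, sweet2, sweet3, sweet4 and bowl below 0.06 m and height (world z) of each of sweet0, sweet1, sweet2, sweet3, sweet4 below 0.06 m), for 0.2 s.
At the end, for the whole second after the job is handed in: Every mug hangs free by its handle on a peg: centre of the handle opening within 35 mm sideways and 40 mm in height of the peg, 15 to 115 mm out from the bar, mug over 80 mm above the desk. Every sweet is in the bowl (within 60 mm of its axis), bowl upright within 0.15 rad (all of step 2 and ((x of mug_a_loop in the frame of peg0 between -0.04 and 0.06 m and y of mug_a_loop in the frame of peg0 between -0.035 and 0.035 m and z of mug_a_loop in the frame of peg0 between -0.04 and 0.04 m) or (x of mug_a_loop in the frame of peg1 between -0.04 and 0.06 m and y of mug_a_loop in the frame of peg1 between -0.035 and 0.035 m and z of mug_a_loop in the frame of peg1 between -0.04 and 0.04 m) or (x of mug_a_loop in the frame of peg2 between -0.04 and 0.06 m and y of mug_a_loop in the frame of peg2 between -0.035 and 0.035 m and z of mug_a_loop in the frame of peg2 between -0.04 and 0.04 m) or (x of mug_a_loop in the frame of peg3 between -0.04 and 0.06 m and y of mug_a_loop in the frame of peg3 between -0.035 and 0.035 m and z of mug_a_loop in the frame of peg3 between -0.04 and 0.04 m)) and angle between the x axis of each of mug_a, mug_b, mug_c, mug_d and the x axis of rack, either way round below 1.1 rad and height (world z) of each of mug_a, mug_b, mug_c, mug_d above 0.08 m and ((x of mug_b_loop in the frame of peg0 between -0.04 and 0.06 m and y of mug_b_loop in the frame of peg0 between -0.035 and 0.035 m and z of mug_b_loop in the frame of peg0 between -0.04 and 0.04 m) or (x of mug_b_loop in the frame of peg1 between -0.04 and 0.06 m and y of mug_b_loop in the frame of peg1 between -0.035 and 0.035 m and z of mug_b_loop in the frame of peg1 between -0.04 and 0.04 m) or (x of mug_b_loop in the frame of peg2 between -0.04 and 0.06 m and y of mug_b_loop in the frame of peg2 between -0.035 and 0.035 m and z of mug_b_loop in the frame of peg2 between -0.04 and 0.04 m) or (x of mug_b_loop in the frame of peg3 between -0.04 and 0.06 m and y of mug_b_loop in the frame of peg3 between -0.035 and 0.035 m and z of mug_b_loop in the frame of peg3 between -0.04 and 0.04 m)) and ((x of mug_c_loop in the frame of peg0 between -0.04 and 0.06 m and y of mug_c_loop in the frame of peg0 between -0.035 and 0.035 m and z of mug_c_loop in the frame of peg0 between -0.04 and 0.04 m) or (x of mug_c_loop in the frame of peg1 between -0.04 and 0.06 m and y of mug_c_loop in the frame of peg1 between -0.035 and 0.035 m and z of mug_c_loop in the frame of peg1 between -0.04 and 0.04 m) or (x of mug_c_loop in the frame of peg2 between -0.04 and 0.06 m and y of mug_c_loop in the frame of peg2 between -0.035 and 0.035 m and z of mug_c_loop in the frame of peg2 between -0.04 and 0.04 m) or (x of mug_c_loop in the frame of peg3 between -0.04 and 0.06 m and y of mug_c_loop in the frame of peg3 between -0.035 and 0.035 m and z of mug_c_loop in the frame of peg3 between -0.04 and 0.04 m)) and ((x of mug_d_loop in the frame of peg0 between -0.04 and 0.06 m and y of mug_d_loop in the frame of peg0 between -0.035 and 0.035 m and z of mug_d_loop in the frame of peg0 between -0.04 and 0.04 m) or (x of mug_d_loop in the frame of peg1 between -0.04 and 0.06 m and y of mug_d_loop in the frame of peg1 between -0.035 and 0.035 m and z of mug_d_loop in the frame of peg1 between -0.04 and 0.04 m) or (x of mug_d_loop in the frame of peg2 between -0.04 and 0.06 m and y of mug_d_loop in the frame of peg2 between -0.035 and 0.035 m and z of mug_d_loop in the frame of peg2 between -0.04 and 0.04 m) or (x of mug_d_loop in the frame of peg3 between -0.04 and 0.06 m and y of mug_d_loop in the frame of peg3 between -0.035 and 0.035 m and z of mug_d_loop in the frame of peg3 between -0.04 and 0.04 m)) and angle between bowl's own z axis and vertical below 0.15 rad); the robot touches nothing.
It fails at once if the phone is pushed more than 50 mm from its place (distance of phone from where it was at the start of the episode above 0.05 m).
It fails at once if the mouse is pushed more than 50 mm from its place (distance of mouse from where it was at the start of the episode above 0.05 m).
It fails at once if the notebook is pushed more than 50 mm from its place (distance of notebook from where it was at the start of the episode above 0.05 m).
It fails at once if the pen pot is pushed more than 50 mm from its place (distance of pen_pot from where it was at the start of the episode above 0.05 m).
It fails at once if the bowl is tipped over (angle between bowl's own z axis and vertical above 0.8 rad).
Of mug_b, mug_c, mug_d only 2 to 3 are there at a start; the rules pass over those that are not, and their reading is None.
Of sweet0, sweet1, sweet2, sweet3, sweet4 only 3 to 5 are there at a start; the rules pass over those that are not, and their reading is None.
At some moment in a run one of mug_b, mug_c, mug_d may be knocked a few centimetres aside while the robot is not near it.
It also fails if it takes over 210 s, if anything falls off the work surface, if the arm or the gripper's body presses on something with over 40 N, if the wrist force passes 120 N, or if a joint passes its speed limit or range.

## Working session

There is one attempt and no reset: what is moved stays moved. The work goes in short steps, Python scripts to look and compute and a tool call to move; the robot and the scene stay as the last step left them, time stands still between calls to the robot, and variables do not carry over. Pictures are saved under pics/ and viewed, at most 14 in all, crops included, and the job is handed in when it is done.

Besides the shell and the picture viewer there is one more tool, called after "Emit:" as name(argument=value, ...) on one line, values as JSON. arm_command: Moves the arm, as the interface text tells. Its arguments: {"type":"object","properties":{"moves":{"type":"array","items":{"type":"array"}}},"required":["moves"]}

```bash
ls; mkdir -p pics; cat > h.py <<'E'
import numpy as np, cv2
from scipy.spatial.transform import Rotation as R
from plant import manip, cams
def rot(o): return R.from_euler('xyz',o)
def look(name,save=None):
    info=cams.camera_info(name); im,d=cams.get_image(name)
    if save: cv2.imwrite('pics/'+save,im[:,:,::-1])
    return im,d,info
def cloud(d,info):
    K=np.array(info['K']);v,u=np.mgrid[:d.shape[0],:d.shape[1]]
    p=np.stack([(u-K[0,2])/K[0,0]*d,-(v-K[1,2])/K[1,1]*d,-d],-1)
    o=np.array(info['orientation'])
    r=rot(o) if o.shape==(3,) else R.from_matrix(o)
    w=r.apply(p.reshape(-1,3)).reshape(p.shape)+np.array(info['xyz']); w[d<=0]=np.nan
    return w
E
python3 - <<'E'
from h import *
for n in ('top','side'):
    im,d,i=look(n,n+'0.png'); print(n,i); np.savez(n+'0.npz',im=im,d=d,w=cloud(d,i))
s=manip.observe(); print(s); print(manip.grasp_offset)
E
```

```text
pics
top {'K': array([[415.65994661,   0.        , 273.49006255],
       [  0.        , 415.65994661, 208.85018409],
       [  0.        ,   0.        ,   1.        ]]), 'xyz': array([0.42364656, 0.00429578, 1.33919516]), 'orientation': array([ 0.06975465,  0.00636554, -1.58775889])}
side {'K': array([[519.16693822,   0.        , 280.44870924],
       [  0.        , 519.16693822, 215.10722487],
       [  0.        ,   0.        ,   1.        ]]), 'xyz': array([1.59983924, 0.66051564, 0.96956683]), 'orientation': array([ 1.00320218e+00, -1.66975025e-03,  2.13120789e+00])}
{'time_s': 0.1, 'joint_pos': array([-1.46012190e+00,  2.45729575e-01,  1.55887172e+00,  2.41856289e-05,
        1.33868724e+00, -1.74102265e-01]), 'qvel': array([ 9.53907304e-04, -7.50006376e-05, -3.36060076e-03, -8.00545083e-04,
       -7.92032940e-04, -1.92796017e-03]), 'tau': array([ 5.56681589e-04, -4.16914737e+01, -3.15525770e+01,  6.86816080e-02,
        3.09621845e-02, -4.94854862e-05]), 'tcp_pos': array([ 0.18256435, -0.62328349,  0.20447588]), 'orientation': array([-3.13992648e+00, -3.16940082e-04,  2.84770840e-01]), 'ft_force': array([-0.35000777, -0.05391568, -0.29323873]), 'torque': array([-0.00069606, -0.05681105,  0.04719733]), 'finger_force': 0.0, 'gripper_width': 0.9990813226403795}
0.0188
```

View pics/top0.png

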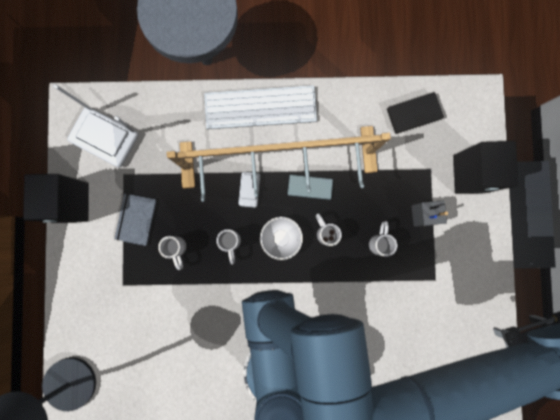

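View pics/side0.png

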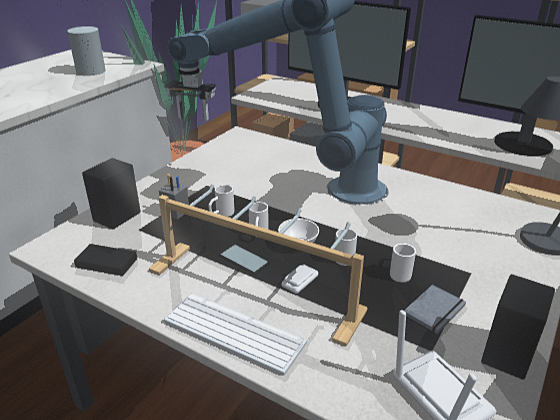

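The top view shows 4 mugs: (172,247), (228,241), (329,235, with brown sweets) and (383,244). The bowl is at (281,238), the rack bar runs from (170,154) to (388,137), the phone and mouse lie under the rack, the notebook is at the left and the pen pot at the right.

```bash
python3 - <<'E'
from h import *
f=np.load('top0.npz');w=f['w'];im=f['im']
def box(c,r):
    return w[c[1]-r:c[1]+r,c[0]-r:c[0]+r].reshape(-1,3)
for n,c in dict(m1=(172,247),m2=(228,241),a=(329,235),m4=(383,244)).items():
    p=box(c,30); p=p[np.isfinite(p[:,0])]
    rim=p[(p[:,2]>.086)&(p[:,2]<.105)]
    # circle fit mean radius, robust
    from scipy.optimize import least_squares
    s=least_squares(lambda q:np.hypot(*(rim[:,:2]-q).T)-.030,np.median(rim[:,:2],0),loss='soft_l1',f_scale=.002).x
    h=p[(p[:,2]>.055)&(p[:,2]<.088)]; r=np.hypot(*(h[:,:2]-s).T); h=h[(r>.042)&(r<.08)]
    v=h[:,:2].mean(0)-s if len(h) else [0,0]
    print(n,s.round(4),'rimz',np.median(rim[:,2]).round(4),len(rim),'handle',len(h),np.degrees(np.arctan2(v[1],v[0])).round(1), h[:,2].mean().round(3), np.hypot(*v).round(3))
p=box((281,238),35);p=p[np.isfinite(p[:,0])];rim=p[(p[:,2]>.05)&(p[:,2]<.062)]
s=least_squares(lambda q:np.hypot(*(rim[:,:2]-q).T)-.0625,rim[:,:2].mean(0),loss='soft_l1',f_scale=.002).x
print('bowl',s,len(rim))
# rack bar
q=w[120:175,165:395].reshape(-1,3);q=q[np.isfinite(q[:,0])]
b=q[(q[:,2]>.208)&(q[:,2]<.218)]
vx,vy,x0,y0=cv2.fitLine(b[:,:2].astype(np.float32),cv2.DIST_HUBER,0,.01,.01).ravel()
t=(b[:,:2]-[x0,y0])@[vx,vy];print('bar',len(b),vx,vy,x0,y0,t.min(),t.max(),np.median(b[:,2]))
Y=np.array([vx,vy]);Y*=np.sign(Y[1]);X=np.array([Y[1],-Y[0]])
# pegs
q=w[130:210,180:380].reshape(-1,3);q=q[np.isfinite(q[:,0])]
l=np.c_[(q[:,:2]-[x0,y0])@X,(q[:,:2]-[x0,y0])@Y,q[:,2]]
g=l[(l[:,0]<-.02)&(l[:,0]>-.14)&(l[:,2]>.17)&(l[:,2]<.23)]
print(len(g));hh,e=np.histogram(g[:,1],np.arange(-.3,.3,.01));print([(e[i].round(2),hh[i]) for i in range(len(hh)) if hh[i]])
for c in (.2175,.0725,-.0725,-.2175):
    for lo in (-.14,-.1,-.05):
        pass
yaw=np.arctan2(X[1],X[0]);print('rackyaw',yaw,'X',X,'Y',Y); np.savez('peg.npz',g=g,x0=x0,y0=y0,X=X,Y=Y)
E
```

```text
m1 [0.4039 0.3244] rimz 0.0943 108 handle 35 -161.8 0.075 0.057
m2 [0.4209 0.1509] rimz 0.0945 92 handle 33 -171.3 0.074 0.057
a [ 0.4327 -0.1566] rimz 0.0947 93 handle 34 28.2 0.075 0.057
m4 [ 0.3984 -0.3211] rimz 0.0947 116 handle 32 -8.5 0.074 0.058
bowl [ 0.4246693  -0.01027694] 219
bar 1240 0.06614152 -0.99781024 0.67120737 0.06807219 -0.22652022864234503 0.3810532914997092 0.21223646959521214
587
[(np.float64(-0.3), np.int64(76)), (np.float64(-0.29), np.int64(74)), (np.float64(-0.16), np.int64(14)), (np.float64(-0.15), np.int64(132)), (np.float64(-0.01), np.int64(95)), (np.float64(0.0), np.int64(52)), (np.float64(0.13), np.int64(29)), (np.float64(0.14), np.int64(115))]
rackyaw 0.06618984 X [0.99781024 0.06614152] Y [-0.06614152  0.99781024]
```

```bash
python3 - <<'E'
import cv2
a=cv2.imread('pics/top0.png')[130:290,110:470];cv2.imwrite('pics/c1.png',cv2.resize(a,None,fx=2.2,fy=2.2,interpolation=cv2.INTER_CUBIC))
E
```

```text
(no output)
```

View pics/c1.png

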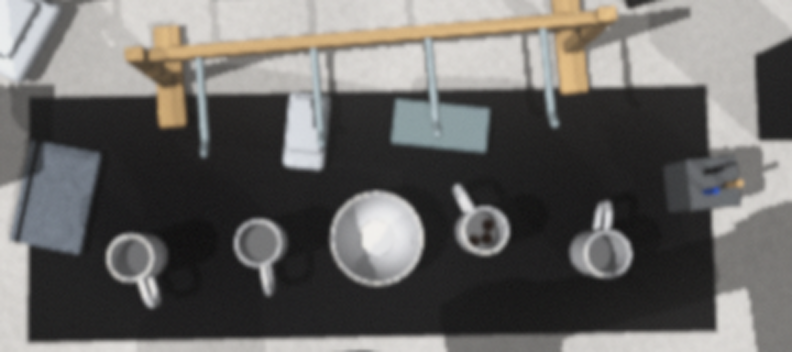

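The crop shows the mug handles: the two left mugs point at the robot, mug_a (329,235) points up-left and the right mug points away. The fits match the given sizes: rims at 94.5 mm and bar top at 212 mm.

```bash
python3 - <<'E'
from h import *
print([a for a in dir(manip) if a[0]!='_'],[a for a in dir(cams) if a[0]!='_'])
f=np.load('peg.npz');g=f['g'];x0,y0=float(f['x0']),float(f['y0']);X,Y=f['X'],f['Y']
for lo,hi in((-.3,-.28),(-.16,-.14),(-.01,.01),(.13,.15)):
    s=g[(g[:,1]>lo-.005)&(g[:,1]<hi+.005)]
    a=np.polyfit(s[:,0],s[:,1],1);print(len(s),s[:,0].min().round(3),'y at -.03,-.08,-.13',np.polyval(a,[-.03,-.08,-.13]).round(4),'z',np.median(s[s[:,0]>-.11][:,2]).round(4), 'world at -.08',np.array([x0,y0])-.08*X+np.polyval(a,-.08)*Y)
E
```

```text
['Unreachable', 'grasp_offset', 'job_done', 'observe'] ['camera_info', 'get_image']
150 -0.133 y at -.03,-.08,-.13 [-0.2904 -0.2903 -0.2902] z 0.2045 world at -.08 [ 0.61058471 -0.22690268]
146 -0.133 y at -.03,-.08,-.13 [-0.1458 -0.1459 -0.1459] z 0.2042 world at -.08 [ 0.60103159 -0.0827845 ]
147 -0.134 y at -.03,-.08,-.13 [-0.0012 -0.0014 -0.0016] z 0.2049 world at -.08 [0.59147525 0.06138231]
144 -0.133 y at -.03,-.08,-.13 [0.1433 0.1431 0.143 ] z 0.2038 world at -.08 [0.58191489 0.20560986]
```

```bash
cat >> h.py <<'E'
def tool(phi,beta,roll=0):
    "heading phi, dip beta below horizontal (deg); closing axis level; roll about heading(level)"
    f,b=np.radians([phi,beta]);z=np.array([np.cos(f)*np.cos(b),np.sin(f)*np.cos(b),-np.sin(b)])
    y=np.array([np.sin(f),-np.cos(f),0]);r=R.from_matrix(np.c_[np.cross(y,z),y,z])
    return R.from_rotvec(np.radians(roll)*np.array([np.cos(f),np.sin(f),0]))*r
def go(r,p,cur=None):
    "tool-frame shift and turn to reach TCP p with rotation r"
    s=manip.observe() if cur is None else cur
    r0=rot(s['orientation']);d=r0.inv().apply(np.array(p)-s['tcp_pos']);v=(r0.inv()*r).as_rotvec()
    print('shift',d.round(4).tolist(),'turn',v.round(4).tolist(),'rows %.1f'%max(np.linalg.norm(d)/.0417,np.linalg.norm(v)/.125))
def st():
    s=manip.observe();print(round(s['time_s'],2),s['joint_pos'].round(3),s['tcp_pos'].round(4),s['orientation'].round(4),s['ft_force'].round(1),'w',round(s['gripper_width']*94,1),round(s['finger_force'],1))
    np.save('log_%05d.npy'%int(s['time_s']*100),np.r_[s['joint_pos'],s['tcp_pos'],s['orientation']])
E
python3 -c "
from h import *
st();go(tool(-10,90),[.30,-.35,.35])"
```

```text
0.1 [-1.46   0.246  1.559  0.     1.339 -0.174] [ 0.1826 -0.6233  0.2045] [-3.1399e+00 -3.0000e-04  2.8480e-01] [-0.4 -0.1 -0.3] w 93.9 0.0
shift [0.1895, -0.2295, -0.1451] turn [-0.0017, 0.0001, 0.4593] rows 7.9
```

Emit:
arm_command(moves=[[[0.02,-0.02,-0.04],[0,0,0.09],0.094],[[0.045,-0.045,-0.07],[0,0,0.18],0.094],[[0.07,-0.075,-0.1],[0,0,0.27],0.094],[[0.09,-0.1,-0.12],[0,0,0.36],0.094],[[0.11,-0.13,-0.145],[0,0,0.45],0.094]])

```text
time_s: 0.52
tcp_pos: [0.2475, -0.4802, 0.3411]
orientation: [-3.141, 0.0, -0.17]
ft_force: [1.2, -0.5, 0.6]
gripper_width: 1.0
finger_force: 0.0
```

```bash
python3 -c "
from h import *
st();go(tool(-10,90),[.30,-.35,.35]);go(tool(-10,60),[.30,-.35,.35])"
```

```text
0.52 [-1.305 -0.095  1.673  0.     1.564  0.436] [ 0.2475 -0.4802  0.3411] [-3.1408e+00  1.0000e-04 -1.6980e-01] [ 1.2 -0.5  0.6] w 94.0 0.0
shift [0.0298, -0.1372, -0.0088] turn [-0.0008, 0.0001, 0.0047] rows 3.4
shift [0.0298, -0.1372, -0.0088] turn [-0.002, 0.5237, 0.0044] rows 4.2
```

Emit:
arm_command(moves=[[[0.01,-0.04,0],[0,0.1,0],0.094],[[0.02,-0.08,0],[0,0.2,0],0.094],[[0.03,-0.115,0],[0,0.3,0],0.094],[[0.03,-0.137,0],[0,0.41,0],0.094],[[0.03,-0.137,0],[0,0.52,0],0.094]])

```text
time_s: 0.93
tcp_pos: [0.3009, -0.3484, 0.3413]
orientation: [3.138, -0.526, -0.159]
ft_force: [-0.6, -0.8, -0.4]
gripper_width: 1.003
finger_force: 0.0
```

```bash
python3 -c "
from h import *
st()"
```

```text
0.93 [-1.423 -0.566  2.099  0.502  1.45   0.286] [ 0.3009 -0.3484  0.3413] [ 3.1385 -0.5263 -0.1586] [-0.6 -0.8 -0.4] w 94.2 0.0
```

Emit:
arm_command(moves=[[[0.0,0,0],[0.12,0,0],0.094],[[0,0,0],[0.24,0,0],0.094],[[0.0,0,0],[0.3,0,0],0.094]])

```text
time_s: 1.18
tcp_pos: [0.2984, -0.3517, 0.3402]
orientation: [-2.837, -0.52, -0.167]
ft_force: [0.9, -0.3, -0.4]
gripper_width: 1.002
finger_force: 0.0
```

```bash
python3 -c "
from h import *
st()"
```

```text
1.18 [-1.473 -0.337  1.963  0.57   1.69   0.202] [ 0.2984 -0.3517  0.3402] [-2.8372 -0.5201 -0.1671] [ 0.9 -0.3 -0.4] w 94.2 0.0
```

Emit:
arm_command(moves=[[[0.0,0,0],[-0.12,0.1,0],0.094],[[0.02,0,0],[-0.24,0.2,0],0.094],[[0.02,0,0],[-0.24,0.3,0.1],0.094],[[0.02,0,0],[-0.24,0.36,0.1],0.094]])

```text
time_s: 1.52
tcp_pos: [0.317, -0.3541, 0.3514]
orientation: [-2.93, -0.849, -0.407]
ft_force: [-0.4, 0.8, -1.2]
gripper_width: 0.997
finger_force: 0.0
```

```bash
python3 -c "
from h import *
st()"
```

```text
1.52 [-1.594 -0.615  2.217  0.867  1.47   0.227] [ 0.317  -0.3541  0.3514] [-2.9305 -0.8486 -0.4073] [-0.4  0.8 -1.2] w 93.7 0.0
```

```bash
cat > fk.py <<'E'
from h import *
import glob
from scipy.optimize import least_squares
def ori(q,s4=1):
    E=lambda a,x:R.from_euler(a,x)
    return E('z',q[0])*E('y',q[1]+q[2])*E('z',s4*q[3])*E('y',q[4])*E('z',q[5])
def fk(q,k):
    E=lambda a,x:R.from_euler(a,x)
    # k: x0,d(lat),h,a2x,a2z,a3x,a3z, w, tool
    r1=E('z',q[0]);r2=r1*E('y',q[1]);r3=r2*E('y',q[2]);r=ori(q)
    return r1.apply([0,k[0],k[1]])+r2.apply([0,0,k[2]])+r3.apply([k[4],0,k[3]])+r.apply([0,0,k[5]])
def data():return np.array([np.load(f) for f in sorted(glob.glob('log_*.npy'))])
def fit():
    D=data()
    s=least_squares(lambda k:np.concatenate([fk(d[:6],k)-d[6:9] for d in D]),[-.1,.2,.45,.45,0,.25]);
    return s.x,s.fun
E
python3 - <<'E'
from fk import *
D=data()
C0=None
for s in(1,-1):
    for d in D:
        C=ori(d[:6],s).inv()*rot(d[9:]); print(s,C.as_rotvec().round(3))
print(fit())
E
```

```text
1 [-0.    -0.     1.571]
1 [0.    0.    1.571]
1 [-0.     0.     1.571]
1 [0.    0.    1.571]
1 [-0.     0.     1.571]
-1 [-0.     0.     1.571]
-1 [-0.     0.     1.571]
-1 [-0.536  0.981  1.546]
-1 [-0.673  1.02   1.253]
-1 [-1.015  1.626  1.293]
(array([0.1126    , 0.2735    , 0.4198    , 0.5688    , 0.06620001,
       0.280035  ]), array([ 5.09408626e-11,  4.16857771e-10, -2.91163760e-11,  1.90632538e-10,
       -3.32282368e-10, -1.99518180e-11,  5.03928566e-11,  7.78814235e-11,
       -2.37544096e-10,  3.09342552e-11,  2.69150258e-10, -1.32115929e-10,
        5.26876875e-11,  5.27031807e-10, -3.36810357e-10]))
```

```bash
cat >> fk.py <<'E'
LO=np.array([-3.13,-1.02,.13,-.95,.21,-2.74]);HI=np.array([3.13,2.26,2.54,4.09,2.88,2.74])
KF=np.array([.1126,.2735,.4198,.5688,.0662,.280035])
CZ=R.from_euler('z',np.pi/2)
def ik(r,p,q0,tries=1):
    f=lambda q:np.r_[(fk(q,KF)-p)*5,((ori(q)*CZ).inv()*r).as_rotvec()]
    rng=np.random.default_rng(0);best=None
    for i in range(tries):
        g=np.clip(q0 if i==0 else rng.uniform(LO,HI),LO+1e-3,HI-1e-3)
        s=least_squares(f,g,bounds=(LO,HI))
        if s.cost<1e-7:return s.x
    return None
def margin(q):return np.minimum(q-LO,HI-q).min()
E
python3 - <<'E'
from fk import *
q=manip.observe()['joint_pos']
m=np.array([.4327,-.1566,.05]);bowl=np.array([.4247,-.0103,0])
for phi in (-20,0,20,40,60,80):
  for b in (15,30,45):
    r=tool(phi,b);z=r.apply([0,0,1]);a=ik(r,m+.0188*z,q,4)
    if a is None: print(phi,b,'no');continue
    out=[]
    for sg in(-1,1):
      q1=a
      for roll in range(15,136,15):
        rr=tool(phi,b,sg*roll); g=tool(phi,b,0)
        T=R.from_rotvec(np.radians(sg*roll)*np.array([np.cos(np.radians(phi)),np.sin(np.radians(phi)),0]))
        up=T.apply([0,0,1]);  # mug axis; mouth 45mm beyond grasp
        gp=np.array([bowl[0],bowl[1],0])-.03*np.array([up[0],up[1],0])+[0,0,.14]
        q2=ik(rr,gp+.0188*rr.apply([0,0,1]),q1)
        if q2 is None: break
        q1=q2
      out.append((sg*roll,q2 is not None,q1.round(2).tolist()))
    print(phi,b,a.round(2),margin(a).round(2),out)
E
```

```text
-20 15 no
-20 30 no
-20 45 no
0 15 no
0 30 no
0 45 no
20 15 [-1.26  0.34  2.42  1.43  1.34 -1.18] 0.12 [(-15, False, [-1.26, 0.34, 2.42, 1.43, 1.34, -1.18]), (15, False, [-1.26, 0.34, 2.42, 1.43, 1.34, -1.18])]
20 30 [-1.17  0.1   2.46  1.3   1.12 -0.91] 0.08 [(-15, False, [-1.17, 0.1, 2.46, 1.3, 1.12, -0.91]), (15, False, [-1.17, 0.1, 2.46, 1.3, 1.12, -0.91])]
20 45 [-1.04 -0.06  2.44  1.05  0.93 -0.56] 0.1 [(-15, False, [-1.04, -0.06, 2.44, 1.05, 0.93, -0.56]), (15, False, [-1.04, -0.06, 2.44, 1.05, 0.93, -0.56])]
40 15 [-1.21  0.44  2.22  1.15  1.49 -1.12] 0.32 [(-15, False, [-1.21, 0.44, 2.22, 1.15, 1.49, -1.12]), (135, True, [-1.03, 0.44, 2.38, 1.3, 1.85, 1.08])]
40 30 [-1.15  0.25  2.27  1.05  1.3  -0.95] 0.27 [(-15, False, [-1.15, 0.25, 2.27, 1.05, 1.3, -0.95]), (135, True, [-0.93, 0.63, 2.22, 1.24, 2.04, 1.0])]
40 45 [-1.04  0.09  2.28  0.88  1.13 -0.72] 0.26 [(-15, False, [-1.04, 0.09, 2.28, 0.88, 1.13, -0.72]), (135, True, [-0.82, 0.78, 2.07, 1.19, 2.23, 0.93])]
60 15 [-1.12  0.55  2.02  0.93  1.65 -1.11] 0.52 [(-105, False, [-1.01, 0.29, 2.38, 1.37, 1.67, -2.68]), (135, True, [-0.93, 0.52, 2.19, 1.09, 1.98, 1.15])]
60 30 [-1.07  0.38  2.08  0.84  1.47 -1.  ] 0.46 [(-60, False, [-0.98, -0.16, 2.53, 1.27, 1.36, -1.64]), (135, True, [-0.83, 0.69, 2.05, 1.05, 2.17, 1.09])]
60 45 [-0.99  0.23  2.13  0.71  1.3  -0.85] 0.41 [(-30, False, [-0.81, -0.34, 2.45, 0.88, 1.23, -0.8]), (135, True, [-0.72, 0.82, 1.92, 1.0, 2.35, 1.0])]
80 15 [-1.01  0.65  1.83  0.73  1.81 -1.13] 0.71 [(-105, False, [-0.9, 0.41, 2.18, 1.17, 1.81, -2.64]), (135, True, [-0.81, 0.61, 2.0, 0.9, 2.12, 1.18])]
80 30 [-0.97  0.49  1.91  0.65  1.62 -1.08] 0.63 [(-105, False, [-0.97, 0.31, 2.33, 1.33, 1.7, -2.66]), (135, True, [-0.71, 0.76, 1.88, 0.86, 2.31, 1.11])]
80 45 [-0.92  0.34  1.98  0.55  1.44 -0.99] 0.56 [(-105, False, [-1.0, 0.21, 2.49, 1.54, 1.59, -2.71]), (135, True, [-0.61, 0.88, 1.78, 0.79, 2.49, 1.01])]
```

```bash
python3 - <<'E'
from fk import *
s=manip.observe();q=s['joint_pos'];st()
W=[(-8.5,[.398,-.321,.20]),(-8.5,[.398,-.321,.046]),(-8.5,[.398,-.321,.206]),(93.8,[.514,-.2814,.206]),(93.8,[.6138,-.2748,.206]),(93.8,[.6138,-.2748,.187])]
cur=s
for yaw,p in W:
    r=tool(yaw,90);q=ik(r,np.array(p),q,3);print(p,None if q is None else q.round(2));go(r,p,cur);cur=dict(orientation=r.as_euler('xyz'),tcp_pos=np.array(p))
E
```

```text
1.52 [-1.594 -0.615  2.217  0.867  1.47   0.227] [ 0.317  -0.3541  0.3514] [-2.9305 -0.8486 -0.4073] [-0.4  0.8 -1.2] w 93.7 0.0
[0.398, -0.321, 0.2] [-0.9  -0.08  1.91 -0.    1.31  0.82]
shift [-0.0731, -0.0305, 0.1559] turn [-0.0875, -0.8645, -0.1529] rows 7.1
[0.398, -0.321, 0.046] [-0.9   0.13  2.01 -0.    1.    0.82]
shift [-0.0, -0.0, 0.154] turn [0.0, 0.0, -0.0] rows 3.7
[0.398, -0.321, 0.206] [-0.9  -0.08  1.91 -0.    1.32  0.82]
shift [0.0, 0.0, -0.16] turn [0.0, 0.0, -0.0] rows 3.8
[0.514, -0.2814, 0.206] [-0.69  0.1   1.73  0.    1.32 -0.76]
shift [0.1089, -0.0563, -0.0] turn [0.0, 0.0, -1.7855] rows 14.3
[0.6138, -0.2748, 0.206] [-0.59  0.3   1.5   0.    1.35 -0.66]
shift [-0.0, 0.1, 0.0] turn [0.0, 0.0, 0.0] rows 2.4
[0.6138, -0.2748, 0.187] [-0.59  0.31  1.51 -0.    1.32 -0.66]
shift [0.0, -0.0, 0.019] turn [0.0, 0.0, 0.0] rows 0.5
```

Emit:
arm_command(moves=[[[-0.073,-0.03,0.156],[-0.087,-0.865,-0.153],0.094],[[-0.073,-0.03,0.156],[-0.087,-0.865,-0.153],0.094],[[-0.073,-0.03,0.156],[-0.087,-0.865,-0.153],0.094],[[-0.073,-0.03,0.156],[-0.087,-0.865,-0.153],0.094],[[-0.073,-0.03,0.156],[-0.087,-0.865,-0.153],0.094]])

```text
time_s: 1.93
tcp_pos: [0.396, -0.3173, 0.1925]
orientation: [-3.104, -0.235, -0.193]
ft_force: [-0.7, 0.7, -1.3]
gripper_width: 1.001
finger_force: 0.0
```

```bash
python3 -c "
from h import *
st();go(tool(-8.5,90),[.398,-.321,.2])"
```

```text
1.93 [-1.012 -0.208  2.056  0.215  1.167  0.676] [ 0.396  -0.3173  0.1925] [-3.1036 -0.2352 -0.1935] [-0.7  0.7 -1.3] w 94.1 0.0
shift [0.0043, 0.003, -0.0068] turn [-0.0325, -0.2359, -0.0404] rows 1.9
```

Emit:
arm_command(moves=[[[0.004,0.003,-0.007],[-0.032,-0.236,-0.04],0.094],[[0.004,0.003,-0.007],[-0.032,-0.236,-0.04],0.094],[[0.004,0.003,-0.007],[-0.032,-0.236,-0.04],0.094],[[0.004,0.003,-0.007],[-0.032,-0.236,-0.04],0.094]])

```text
time_s: 2.27
tcp_pos: [0.3989, -0.3244, 0.2056]
orientation: [3.139, -0.012, -0.15]
ft_force: [-0.1, -0.7, 0.6]
gripper_width: 1.0
finger_force: 0.0
```

```bash
python3 -c "
from h import *
st();go(tool(-8.5,90),[.398,-.321,.046])
im,d,i=look('wrist','w1.png');np.savez('w1.npz',im=im,d=d,w=cloud(d,i))
w=cloud(d,i).reshape(-1,3);w=w[np.isfinite(w[:,0])]
p=w[(np.hypot(w[:,0]-.398,w[:,1]+.321)<.05)&(w[:,2]>.086)&(w[:,2]<.105)];print(len(p),p.min(0) if len(p) else 0,p.max(0) if len(p) else 0)"
```

```text
2.27 [-0.907 -0.086  1.909  0.007  1.307  0.812] [ 0.3989 -0.3244  0.2056] [ 3.1386 -0.0124 -0.15  ] [-0.1 -0.7  0.6] w 94.0 0.0
shift [-0.0034, -0.0037, 0.1596] turn [0.003, -0.0124, -0.0017] rows 3.8
912 [ 0.36641185 -0.35353629  0.08601117] [ 0.42963951 -0.29050175  0.09638312]
```

View pics/w1.png

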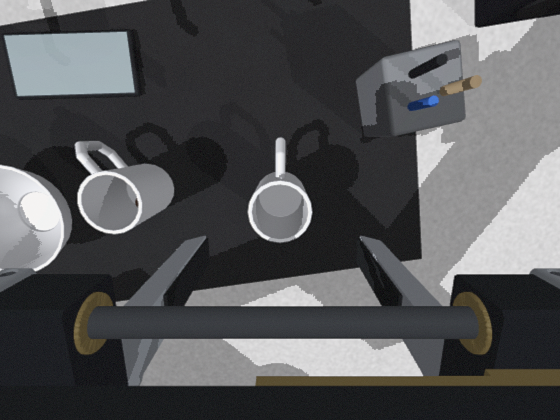

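The wrist view shows the right mug at (280,210), centred between the fingers with its handle straight ahead. mug_a is at (125,195) and the pen pot at the right is clear. I let the arm settle, then descend.

Emit:
arm_command(moves=[[[0,0,0],[0,0,0],0.094],[[0,0,0],[0,0,0],0.094],[[0,0,0],[0,0,0],0.094]])

```text
time_s: 2.57
tcp_pos: [0.3971, -0.3251, 0.2064]
orientation: [3.137, -0.012, -0.154]
ft_force: [0.8, 0.0, 0.5]
gripper_width: 0.999
finger_force: 0.0
```

```bash
python3 -c "
from h import *
st();go(tool(-8.5,90),[.398,-.3215,.046])"
```

```text
2.57 [-0.91  -0.09   1.911  0.005  1.308  0.813] [ 0.3971 -0.3251  0.2064] [ 3.1371 -0.0123 -0.1538] [0.8 0.  0.5] w 93.9 0.0
shift [-0.0017, -0.0045, 0.1604] turn [0.0045, -0.0123, -0.0055] rows 3.8
```

Emit:
arm_command(moves=[[[-0.0015,-0.0035,0.035],[0.0045,-0.012,-0.005],0.094],[[-0.0015,-0.0035,0.075],[0.0045,-0.012,-0.005],0.094],[[-0.0015,-0.0035,0.115],[0.0045,-0.012,-0.005],0.094],[[-0.0015,-0.0035,0.15],[0.0045,-0.012,-0.005],0.094],[[-0.0015,-0.0035,0.16],[0.0045,-0.012,-0.005],0.094]])

```text
time_s: 2.98
tcp_pos: [0.3956, -0.3191, 0.0412]
orientation: [-3.135, 0.007, -0.148]
ft_force: [-0.3, 0.6, -0.1]
gripper_width: 1.002
finger_force: 0.0
```

Emit:
arm_command(moves=[[[0,0,0],[0,0,0],0.094],[[0,0,0],[0,0,0],0.05],[[0,0,0],[0,0,0],0.05],[[0,0,0],[0,0,0],0.05],[[0,0,0],[0,0,0],0.05]])

```text
time_s: 3.4
tcp_pos: [0.3999, -0.3237, 0.0485]
orientation: [3.139, -0.003, -0.147]
ft_force: [0.6, -0.5, 0.4]
gripper_width: 0.753
finger_force: 0.0
```

Emit:
arm_command(moves=[[[0,0,0],[0,0,0],0.05],[[0,0,0],[0,0,0],0.05],[[0,0,0],[0,0,0],0.05],[[0,0,0],[0,0,0],0.05],[[0,0,0],[0,0,0],0.05]])

```text
time_s: 3.82
tcp_pos: [0.3995, -0.3228, 0.0476]
orientation: [3.141, -0.001, -0.147]
ft_force: [-1.1, 2.5, 6.8]
gripper_width: 0.658
finger_force: 30.0
```

```bash
python3 -c "
from h import *
st()"
```

```text
3.82 [-0.901  0.136  2.003 -0.     1.002  0.817] [ 0.3995 -0.3228  0.0476] [ 3.1407e+00 -7.0000e-04 -1.4690e-01] [-1.1  2.5  6.8] w 61.8 30.0
```

Emit:
arm_command(moves=[[[0,0,-0.02],[0,0,0],0.05],[[0,0,-0.06],[0,0,0],0.05],[[0,0,-0.1],[0,0,0],0.05],[[0,0,-0.14],[0,0,0],0.05],[[0,0,-0.16],[0,0,0],0.05]])

```text
time_s: 4.23
tcp_pos: [0.4001, -0.3237, 0.2114]
orientation: [3.137, -0.004, -0.147]
ft_force: [0.6, -0.9, -1.8]
gripper_width: 0.658
finger_force: 30.0
```

Emit:
arm_command(moves=[[[0,0,0],[0,0,-0.12],0.05],[[0,0,0],[0,0,-0.24],0.05],[[0,0,0],[0,0,-0.36],0.05],[[0,0,0],[0,0,-0.48],0.05],[[0,0,0],[0,0,-0.6],0.05]])

```text
time_s: 4.65
tcp_pos: [0.3986, -0.3219, 0.2056]
orientation: [-3.14, 0.001, 0.459]
ft_force: [-0.4, 0.1, -1.8]
gripper_width: 0.657
finger_force: 30.0
```

Emit:
arm_command(moves=[[[0,0,0],[0,0,-0.12],0.05],[[0,0,0],[0,0,-0.24],0.05],[[0,0,0],[0,0,-0.36],0.05],[[0,0,0],[0,0,-0.48],0.05],[[0,0,0],[0,0,-0.6],0.05]])

```text
time_s: 5.07
tcp_pos: [0.3986, -0.3219, 0.2055]
orientation: [-3.14, -0.0, 1.059]
ft_force: [0.2, -0.3, -1.7]
gripper_width: 0.658
finger_force: 30.0
```

Emit:
arm_command(moves=[[[0,0,0],[0,0,-0.12],0.05],[[0,0,0],[0,0,-0.24],0.05],[[0,0,0],[0,0,-0.36],0.05],[[0,0,0],[0,0,-0.48],0.05],[[0,0,0],[0,0,-0.58],0.05]])

```text
time_s: 5.48
tcp_pos: [0.3986, -0.3219, 0.2055]
orientation: [-3.14, -0.001, 1.639]
ft_force: [0.4, -0.1, -2.7]
gripper_width: 0.661
finger_force: 30.0
```

Emit:
arm_command(moves=[[[0,0,0],[0,0,0],0.05],[[0,0,0],[0,0,0],0.05],[[0,0,0],[0,0,0],0.05]])

```text
time_s: 5.73
tcp_pos: [0.3988, -0.3221, 0.206]
orientation: [-3.141, -0.001, 1.631]
ft_force: [-0.0, -0.0, -2.2]
gripper_width: 0.661
finger_force: 30.0
```

```bash
python3 - <<'E'
from h import *
st();go(tool(93.8,90),[.514,-.2814,.206])
im,d,i=look('wrist');w=cloud(d,i);s=manip.observe()
r=rot(s['orientation']);q=r.inv().apply(w.reshape(-1,3)-s['tcp_pos']).reshape(w.shape);np.savez('w2.npz',q=q,im=im,w=w)
cv2.imwrite('pics/w2.png',im[:,:,::-1])
# handle points in tool frame: tool x<-35mm or >35, within |y|<15
p=q.reshape(-1,3);p=p[np.isfinite(p[:,0])];h=p[(np.abs(p[:,0])>.036)&(np.abs(p[:,0])<.08)&(np.abs(p[:,1])<.03)&(p[:,2]>-.03)&(p[:,2]<.05)]
print(len(h));
if len(h):print('handle tool-frame mean',h.mean(0).round(4),h.min(0).round(3),h.max(0).round(3))
rim=p[(np.hypot(p[:,0],p[:,1])<.045)&(p[:,2]<-.035)&(p[:,2]>-.075)]
print(len(rim),rim.min(0).round(3) if len(rim) else 0,rim.max(0).round(3) if len(rim) else 0)
E
```

```text
5.73 [-0.901 -0.081  1.904 -0.     1.32  -0.961] [ 0.3988 -0.3221  0.206 ] [-3.1407e+00 -5.0000e-04  1.6308e+00] [-0.  -0.  -2.2] w 62.1 30.0
shift [0.0338, 0.1175, -0.0001] turn [-0.0009, -0.0005, -0.0063] rows 2.9
958
handle tool-frame mean [ 0.0547  0.0014 -0.0253] [ 0.036 -0.003 -0.03 ] [0.07  0.006 0.016]
6165 [-0.035 -0.042 -0.075] [ 0.029  0.044 -0.035]
```

View pics/w2.png

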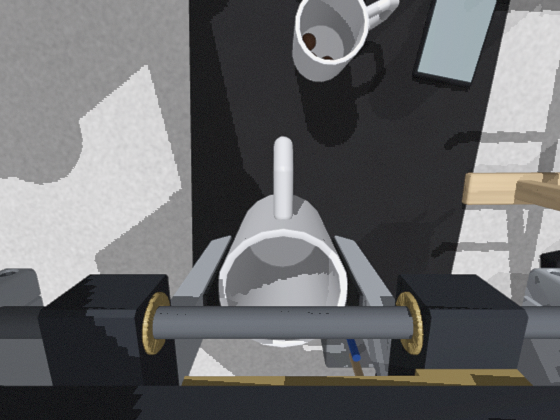

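The held mug is upright at (283,290) with its handle straight ahead along tool +x. Its centre sits about 3 mm back of the TCP. The next step goes to the pre-insertion pose and then slides on.

Emit:
arm_command(moves=[[[0.012,0.035,0],[0,0,-0.006],0.05],[[0.024,0.075,0],[0,0,-0.006],0.05],[[0.036,0.11,0],[0,0,-0.006],0.05],[[0.0367,0.1174,0],[0,0,-0.006],0.05],[[0.0367,0.1174,0],[0,0,-0.006],0.05]])

```text
time_s: 6.2
tcp_pos: [0.5154, -0.2775, 0.206]
orientation: [-3.141, -0.0, 1.641]
ft_force: [0.5, 1.0, -2.9]
gripper_width: 0.662
finger_force: 30.0
```

Emit:
arm_command(moves=[[[0,0,0],[0,0,0],0.05],[[0,0,0],[0,0,0],0.05]])

```text
time_s: 6.37
tcp_pos: [0.5129, -0.2788, 0.206]
orientation: [-3.14, -0.0, 1.638]
ft_force: [-0.1, 0.3, -3.0]
gripper_width: 0.657
finger_force: 30.0
```

```bash
python3 - <<'E'
from h import *
st();go(tool(93.8,90),[.5138,-.2784,.206])
im,d,i=look('side','s2.png')
im,d,i=look('wrist','w3.png')
E
```

```text
6.37 [-6.920e-01  9.200e-02  1.730e+00 -1.000e-03  1.321e+00 -7.580e-01] [ 0.5129 -0.2788  0.206 ] [-3.1402e+00 -2.0000e-04  1.6377e+00] [-0.1  0.3 -3. ] w 61.8 30.0
shift [0.0003, 0.001, 0.0] turn [-0.0014, -0.0002, 0.0006] rows 0.0
```

View pics/w3.png

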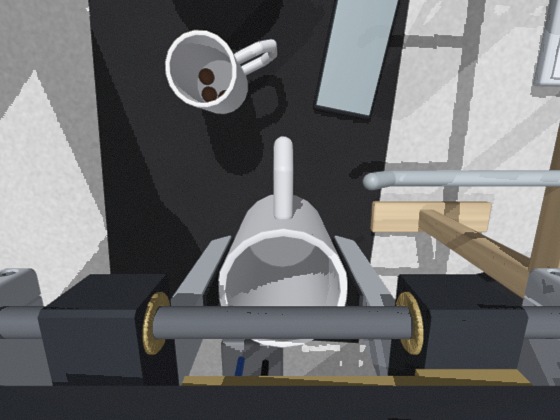

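The peg tip at (370,181) lines up with the handle opening, which spans rows 140–215. I insert.

Emit:
arm_command(moves=[[[0,0.02,0],[0,0,0],0.05],[[0,0.04,0],[0,0,0],0.05],[[0,0.06,0],[0,0,0],0.05],[[0,0.08,0],[0,0,0],0.05],[[0,0.1,0],[0,0,0],0.05]])

```text
time_s: 6.88
tcp_pos: [0.6136, -0.2723, 0.2064]
orientation: [-3.141, 0.0, 1.637]
ft_force: [0.3, 0.1, -1.6]
gripper_width: 0.663
finger_force: 30.0
```

Emit:
arm_command(moves=[[[0,0,0.006],[0,0,0],0.05],[[0,0,0.012],[0,0,0],0.05],[[0,0,0.018],[0,0,0],0.05],[[0,0,0.02],[0,0,0],0.05],[[0,0,0.02],[0,0,0],0.05]])

```text
time_s: 7.3
tcp_pos: [0.6122, -0.2716, 0.1849]
orientation: [-3.139, -0.001, 1.638]
ft_force: [-0.3, 0.1, -2.8]
gripper_width: 0.666
finger_force: 30.0
```

```bash
python3 - <<'E'
from h import *
st()
im,d,i=look('wrist','w4.png')
E
```

```text
7.3 [-0.586  0.309  1.519 -0.     1.317 -0.653] [ 0.6122 -0.2716  0.1849] [-3.139e+00 -1.400e-03  1.638e+00] [-0.3  0.1 -2.8] w 62.6 30.0
```

View pics/w4.png

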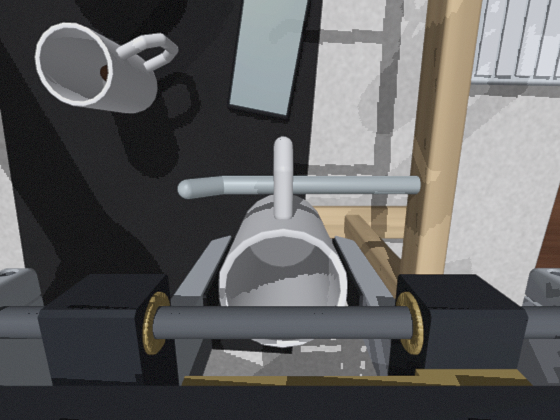

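The peg passes through the handle at (283,185), so I release gently and retreat upward.

Emit:
arm_command(moves=[[[0,0,0],[0,0,0],0.066],[[0,0,0],[0,0,0],0.068],[[0,0,0],[0,0,0],0.07],[[0,0,0],[0,0,0],0.073],[[0,0,0],[0,0,0],0.076]])

```text
time_s: 7.77
tcp_pos: [0.6139, -0.2717, 0.1869]
orientation: [3.141, 0.001, 1.639]
ft_force: [-0.8, 0.4, 0.2]
gripper_width: 0.801
finger_force: 0.0
```

Emit:
arm_command(moves=[[[0,0,0],[0,0,0],0.08],[[0,0,0],[0,0,0],0.08],[[0,0,0],[0,0,0],0.08],[[0,0,0],[0,0,0],0.08],[[0,0,0],[0,0,0],0.08]])

```text
time_s: 8.18
tcp_pos: [0.6136, -0.2716, 0.1862]
orientation: [-3.141, -0.0, 1.639]
ft_force: [0.1, 0.0, -0.0]
gripper_width: 0.852
finger_force: 0.0
```

Emit:
arm_command(moves=[[[0,0,-0.02],[0,0,0],0.08],[[0,0,-0.05],[0,0,0],0.08],[[0,0,-0.09],[0,0,0],0.08],[[0,0,-0.13],[0,0,0],0.08],[[0,0,-0.15],[0,0,0],0.08]])

```text
time_s: 8.6
tcp_pos: [0.6148, -0.2723, 0.3426]
orientation: [3.136, 0.005, 1.639]
ft_force: [0.6, 0.6, 0.4]
gripper_width: 0.855
finger_force: 0.0
```

Emit:
arm_command(moves=[[[0,-0.04,0],[0,0,0],0.094],[[0,-0.08,0],[0,0,0],0.094],[[0,-0.12,0],[0,0,0],0.094],[[0,-0.16,0],[0,0,0],0.094],[[0,-0.2,0],[0,0,0],0.094]])

```text
time_s: 9.02
tcp_pos: [0.4124, -0.2849, 0.3362]
orientation: [-3.141, 0.0, 1.64]
ft_force: [0.3, -0.7, 1.2]
gripper_width: 0.996
finger_force: 0.0
```

```bash
python3 - <<'E'
from fk import *
st()
im,d,i=look('side','s3.png');cv2.imwrite('pics/s3c.png',cv2.resize(im[150:370,100:480,::-1],None,fx=2,fy=2))
E
```

```text
9.02 [-8.310e-01 -1.910e-01  1.768e+00 -1.000e-03  1.565e+00 -9.000e-01] [ 0.4124 -0.2849  0.3362] [-3.1410e+00  2.0000e-04  1.6397e+00] [ 0.3 -0.7  1.2] w 93.7 0.0
```

View pics/s3c.png

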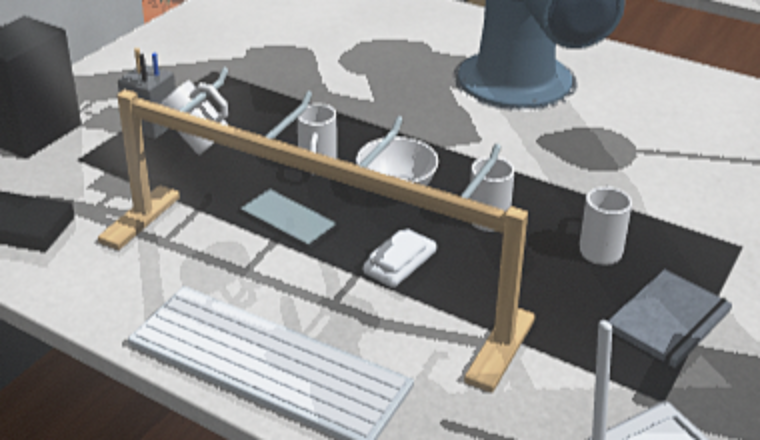

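The right mug hangs free on its peg at (205,105) in the crop; everything else is untouched. Next comes mug_a, by a side grasp.

```bash
python3 - <<'E'
from fk import *
s=manip.observe();q=s['joint_pos'];cur=s
m=np.array([.4327,-.1566,.055]);r=tool(60,20);z=r.apply([0,0,1])
for p in ([.36,-.30,.26],m-.10*z+.0188*z,m+.0188*z):
    p=np.array(p);q=ik(r,p,q,3);print(p.round(4),None if q is None else q.round(2));go(r,p,cur);cur=dict(orientation=r.as_euler('xyz'),tcp_pos=p)
E
```

```text
[ 0.36 -0.3   0.26] [-1.36  0.23  1.84  0.78  2.04 -0.85]
shift [-0.0119, -0.0483, 0.0761] turn [-0.3631, 1.1857, 0.511] rows 10.7
[ 0.3945 -0.2227  0.0828] [-1.26  0.46  1.97  0.78  1.73 -1.05]
shift [-0.1377, -0.0087, 0.1398] turn [0.0, 0.0, -0.0] rows 4.7
[ 0.4415 -0.1413  0.0486] [-1.11  0.48  2.05  0.9   1.59 -1.07]
shift [0.0, 0.0, 0.1] turn [0.0, 0.0, -0.0] rows 2.4
```

Emit:
arm_command(moves=[[[-0.012,-0.048,0.02],[-0.363,1.186,0.511],0.094],[[-0.012,-0.048,0.04],[-0.363,1.186,0.511],0.094],[[-0.012,-0.048,0.06],[-0.363,1.186,0.511],0.094],[[-0.012,-0.048,0.076],[-0.363,1.186,0.511],0.094],[[-0.012,-0.048,0.076],[-0.363,1.186,0.511],0.094]])

```text
time_s: 9.48
tcp_pos: [0.3663, -0.2996, 0.2581]
orientation: [3.032, -0.575, 1.422]
ft_force: [-0.3, 0.2, -0.4]
gripper_width: 1.0
finger_force: 0.0
```

```bash
python3 -c "
from h import *
st();go(tool(60,20),[.36,-.30,.26])"
```

```text
9.48 [-1.165 -0.009  1.823  0.395  1.761 -0.995] [ 0.3663 -0.2996  0.2581] [ 3.0315 -0.575   1.4224] [-0.3  0.2 -0.4] w 94.0 0.0
shift [-0.0001, -0.0058, -0.003] turn [-0.1929, 0.6236, 0.272] rows 5.7
```

Emit:
arm_command(moves=[[[0,-0.004,-0.002],[-0.193,0.624,0.272],0.094],[[0,-0.004,-0.002],[-0.193,0.624,0.272],0.094],[[0,-0.004,-0.002],[-0.193,0.624,0.272],0.094],[[0,-0.004,-0.002],[-0.193,0.624,0.272],0.094],[[0,-0.004,-0.002],[-0.193,0.624,0.272],0.094]])

```text
time_s: 9.9
tcp_pos: [0.3627, -0.3017, 0.2621]
orientation: [3.081, -1.145, 1.135]
ft_force: [0.1, 0.8, -0.3]
gripper_width: 0.999
finger_force: 0.0
```

Emit:
arm_command(moves=[[[0,0,0],[-0.015,0.05,0.025],0.094],[[0,0,0],[-0.015,0.05,0.025],0.094],[[0,0,0],[-0.015,0.05,0.025],0.094],[[0,0,0],[-0.015,0.05,0.025],0.094]])

```text
time_s: 10.23
tcp_pos: [0.363, -0.301, 0.2623]
orientation: [3.115, -1.189, 1.085]
ft_force: [0.2, 0.6, -0.6]
gripper_width: 1.001
finger_force: 0.0
```

```bash
python3 - <<'E'
from h import *
st();go(tool(60,20),[.3945,-.2227,.0828])
im,d,i=look('top');w=cloud(d,i)
p=w[205:265,299:359].reshape(-1,3);p=p[np.isfinite(p[:,0])]
rim=p[(p[:,2]>.086)&(p[:,2]<.105)];print(len(rim),rim.min(0).round(4),rim.max(0).round(4))
E
```

```text
10.23 [-1.347  0.215  1.827  0.77   2.03  -0.849] [ 0.363  -0.301   0.2623] [ 3.1152 -1.1894  1.0851] [ 0.2  0.6 -0.6] w 94.1 0.0
shift [-0.1354, -0.0125, 0.1444] turn [-0.009, 0.0322, 0.014] rows 4.8
97 [ 0.4026 -0.1869  0.0867] [ 0.4625 -0.1265  0.0999]
```

Emit:
arm_command(moves=[[[-0.028,-0.0025,0.03],[-0.009,0.032,0.014],0.094],[[-0.056,-0.005,0.06],[-0.009,0.032,0.014],0.094],[[-0.084,-0.008,0.09],[-0.009,0.032,0.014],0.094],[[-0.112,-0.01,0.12],[-0.009,0.032,0.014],0.094],[[-0.1354,-0.0125,0.1444],[-0.009,0.032,0.014],0.094]])

```text
time_s: 10.7
tcp_pos: [0.3948, -0.2207, 0.0811]
orientation: [-3.14, -1.222, 1.047]
ft_force: [-0.6, -0.1, 0.5]
gripper_width: 1.001
finger_force: 0.0
```

Emit:
arm_command(moves=[[[0,0,0],[0,0,0],0.094],[[0,0,0],[0,0,0],0.094],[[0,0,0],[0,0,0],0.094]])

```text
time_s: 10.95
tcp_pos: [0.3949, -0.2239, 0.0842]
orientation: [3.136, -1.221, 1.052]
ft_force: [-0.2, -0.2, -0.0]
gripper_width: 1.001
finger_force: 0.0
```

```bash
python3 - <<'E'
from h import *
st();z=tool(60,20).apply([0,0,1]);go(tool(60,20),np.array([.4327,-.1566,.055])+.0188*z)
im,d,i=look('wrist','w5.png')
E
```

```text
10.95 [-1.26   0.454  1.965  0.783  1.731 -1.053] [ 0.3949 -0.2239  0.0842] [ 3.1361 -1.2214  1.0518] [-0.2 -0.2 -0. ] w 94.1 0.0
shift [-0.001, -0.0011, 0.1013] turn [0.0012, 0.0003, 0.0016] rows 2.4
```

View pics/w5.png

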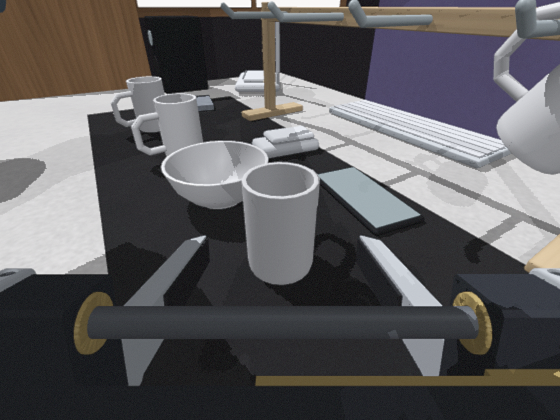

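mug_a is centred at (281,220) between the fingers with the bowl beyond it. I advance and grip.

Emit:
arm_command(moves=[[[-0.0005,-0.0005,0.03],[0,0,0],0.094],[[-0.0005,-0.0005,0.06],[0,0,0],0.094],[[-0.0005,-0.0005,0.085],[0,0,0],0.094],[[-0.0005,-0.0005,0.1],[0,0,0],0.094],[[-0.0005,-0.0005,0.1],[0,0,0],0.094]])

```text
time_s: 11.42
tcp_pos: [0.4412, -0.1392, 0.0485]
orientation: [-3.138, -1.224, 1.046]
ft_force: [-0.2, -0.3, 0.3]
gripper_width: 1.004
finger_force: 0.0
```

Emit:
arm_command(moves=[[[0,0,0],[0,0,0],0.08],[[0,0,0],[0,0,0],0.05],[[0,0,0],[0,0,0],0.05],[[0,0,0],[0,0,0],0.05],[[0,0,0],[0,0,0],0.05]])

```text
time_s: 11.83
tcp_pos: [0.4408, -0.1415, 0.0482]
orientation: [-3.139, -1.224, 1.043]
ft_force: [-3.3, 1.2, 1.1]
gripper_width: 0.682
finger_force: 1.4
```

Emit:
arm_command(moves=[[[0,0,0],[0,0,0],0.05],[[0,0,0],[0,0,0],0.05],[[0,0,0],[0,0,0],0.05],[[0,0,0],[0,0,0],0.05],[[0,0,0],[0,0,0],0.05]])

```text
time_s: 12.25
tcp_pos: [0.441, -0.1409, 0.0483]
orientation: [-3.139, -1.224, 1.043]
ft_force: [-2.8, -4.6, 5.3]
gripper_width: 0.663
finger_force: 30.0
```

```bash
python3 - <<'E'
from fk import *
s=manip.observe();q=s['joint_pos'];st();cur=s
b=np.array([.4247,-.0103]);h=np.array([.5,.866]);rt=np.array([.866,-.5])
def wp(roll,fwd,right,z):
    r=tool(60,20,roll);g=np.r_[b+fwd*h+right*rt,z];return r,g+.0188*r.apply([0,0,1])
for a in [(0,-.10,.08,.16),(0,-.01,-.03,.16),(70,-.01,-.045,.15),(115,-.01,-.04,.14),(130,-.01,-.03,.14)]:
    r,p=wp(*a);q=ik(r,p,q,4);print(a,p.round(4),None if q is None else q.round(2));go(r,p,cur);cur=dict(orientation=r.as_euler('xyz'),tcp_pos=p)
E
```

```text
12.25 [-1.11   0.479  2.047  0.902  1.593 -1.067] [ 0.441  -0.1409  0.0483] [-3.1387 -1.2243  1.0432] [-2.8 -4.6  5.3] w 62.3 30.0
(0, -0.1, 0.08, 0.16) [ 0.4528 -0.1216  0.1536] [-1.07  0.21  2.1   0.95  1.7  -0.88]
shift [0.1067, 0.0004, -0.0144] turn [0.0009, -0.0025, -0.0013] rows 2.6
(0, -0.01, -0.03, 0.16) [0.4026 0.0113 0.1536] [-1.   -0.08  2.42  0.99  1.65 -0.88]
shift [0.0308, -0.11, 0.0846] turn [0.0, 0.0, -0.0] rows 3.4
(70, -0.01, -0.045, 0.15) [0.3843 0.0219 0.1478] [-0.92  0.28  2.23  0.89  1.88  0.15]
shift [-0.0054, -0.021, 0.002] turn [0.4179, -0.0, 1.1481] rows 9.8
(115, -0.01, -0.04, 0.14) [0.3888 0.0193 0.1427] [-0.92  0.51  2.17  0.97  2.01  0.8 ]
shift [0.003, 0.0066, -0.0011] turn [0.2686, 0.0, 0.738] rows 6.3
(130, -0.01, -0.03, 0.14) [0.3983 0.0138 0.1441] [-0.92  0.57  2.15  1.03  2.04  1.04]
shift [0.0087, -0.0059, -0.0032] turn [0.0895, 0.0, 0.246] rows 2.1
```

Emit:
arm_command(moves=[[[0.02,0,0],[0,0,0],0.05],[[0.045,0,-0.005],[0,0,0],0.05],[[0.075,0,-0.01],[0,0,0],0.05],[[0.107,0,-0.014],[0,0,0],0.05],[[0.107,0,-0.014],[0,0,0],0.05]])

```text
time_s: 12.67
tcp_pos: [0.4539, -0.1209, 0.1565]
orientation: [3.126, -1.22, 1.062]
ft_force: [-0.1, -1.8, -3.8]
gripper_width: 0.667
finger_force: 30.0
```

Emit:
arm_command(moves=[[[0,0,0],[0,0,0],0.05],[[0,0,0],[0,0,0],0.05],[[0,0,0],[0,0,0],0.05]])

```text
time_s: 12.92
tcp_pos: [0.452, -0.1197, 0.1517]
orientation: [-3.127, -1.225, 1.032]
ft_force: [-0.3, 0.5, -2.3]
gripper_width: 0.664
finger_force: 30.0
```

```bash
python3 - <<'E'
from fk import *
s=manip.observe();q=s['joint_pos'];st();cur=s
b=np.array([.4247,-.0103]);h=np.array([.5,.866]);rt=np.array([.866,-.5])
def wp(roll,fwd,right,z):
    r=tool(60,20,roll);g=np.r_[b+fwd*h+right*rt,z];return r,g+.0188*r.apply([0,0,1])
for a in [(0,-.018,-.02,.16),(30,-.018,-.045,.16),(70,-.018,-.055,.145),(95,-.018,-.055,.145),(120,-.018,-.055,.145),(130,-.018,-.055,.145)]:
    r,p=wp(*a);q2=ik(r,p,q,3);print(a,p.round(4),None if q2 is None else q2.round(2));go(r,p,cur);cur=dict(orientation=r.as_euler('xyz'),tcp_pos=p)
    q=q if q2 is None else q2
E
```

```text
12.92 [-1.067  0.214  2.109  0.946  1.695 -0.884] [ 0.452  -0.1197  0.1517] [-3.1268 -1.2246  1.0322] [-0.3  0.5 -2.3] w 62.5 30.0
(0, -0.018, -0.02, 0.16) [ 0.4072 -0.0006  0.1536] [-1.01 -0.05  2.39  0.98  1.65 -0.88]
shift [0.0287, -0.0984, 0.0754] turn [-0.0006, -0.0029, -0.0051] rows 3.1
(30, -0.018, -0.045, 0.16) [0.3828 0.0135 0.1544] [-0.99  0.03  2.34  0.89  1.76 -0.42]
shift [0.0008, -0.0282, -0.0003] turn [0.1791, 0.0, 0.492] rows 4.2
(70, -0.018, -0.055, 0.145) [0.3717 0.0199 0.1428] [-0.95  0.28  2.25  0.86  1.88  0.13]
shift [-0.0155, -0.0053, 0.0056] turn [0.2388, 0.0, 0.656] rows 5.6
(95, -0.018, -0.055, 0.145) [0.3714 0.0201 0.1456] [-0.95  0.4   2.21  0.89  1.96  0.49]
shift [0.0006, -0.0027, -0.0002] turn [0.1492, 0.0, 0.41] rows 3.5
(120, -0.018, -0.055, 0.145) [0.3721 0.0197 0.1482] [-0.96  0.5   2.2   0.94  2.03  0.86]
shift [0.0006, -0.0027, -0.0002] turn [0.1492, -0.0, 0.41] rows 3.5
(130, -0.018, -0.055, 0.145) [0.3726 0.0194 0.1491] [-0.97  0.53  2.21  0.97  2.04  1.01]
shift [0.0001, -0.0011, -0.0] turn [0.0597, 0.0, 0.164] rows 1.4
```

Emit:
arm_command(moves=[[[0.007,-0.025,0.019],[0,0,0],0.05],[[0.014,-0.05,0.038],[0,0,0],0.05],[[0.021,-0.075,0.057],[0,0,0],0.05],[[0.0287,-0.0984,0.0754],[0,-0.003,-0.005],0.05],[[0.0287,-0.0984,0.0754],[0,-0.003,-0.005],0.05]])

```text
time_s: 13.33
tcp_pos: [0.4043, 0.0047, 0.1525]
orientation: [-3.126, -1.224, 1.037]
ft_force: [-0.2, -0.5, -3.3]
gripper_width: 0.663
finger_force: 30.0
```

Emit:
arm_command(moves=[[[0,-0.006,0],[0.036,0,0.098],0.05],[[0,-0.012,0],[0.072,0,0.197],0.05],[[0,-0.018,0],[0.107,0,0.295],0.05],[[0.001,-0.023,0],[0.143,0,0.394],0.05],[[0.001,-0.028,0],[0.179,0,0.492],0.05]])

```text
time_s: 13.75
tcp_pos: [0.3835, 0.0129, 0.155]
orientation: [-2.103, -0.947, 0.103]
ft_force: [-0.7, 0.1, -3.0]
gripper_width: 0.664
finger_force: 30.0
```

Emit:
arm_command(moves=[[[-0.004,-0.001,0.001],[0.04,0,0.11],0.05],[[-0.007,-0.002,0.002],[0.08,0,0.22],0.05],[[-0.01,-0.003,0.003],[0.12,0,0.33],0.05],[[-0.013,-0.004,0.004],[0.16,0,0.44],0.05],[[-0.015,-0.005,0.005],[0.2,0,0.55],0.05]])

```text
time_s: 14.17
tcp_pos: [0.373, 0.0184, 0.1434]
orientation: [-1.739, -0.428, -0.138]
ft_force: [-0.6, -0.6, -2.3]
gripper_width: 0.664
finger_force: 30.0
```

Emit:
arm_command(moves=[[[0,0,0],[0.039,0,0.106],0.05],[[0,0,0],[0.039,0,0.106],0.05],[[0,0,0],[0.039,0,0.106],0.05],[[0,0,0],[0.039,0,0.106],0.05],[[0,0,0],[0.039,0,0.106],0.05]])

```text
time_s: 14.58
tcp_pos: [0.373, 0.0185, 0.1444]
orientation: [-1.697, -0.331, -0.153]
ft_force: [-1.0, 0.0, -2.9]
gripper_width: 0.664
finger_force: 30.0
```

```bash
python3 - <<'E'
from fk import *
st()
b=np.array([.4247,-.0103]);h=np.array([.5,.866]);rt=np.array([.866,-.5])
r=tool(60,20,70);g=np.r_[b-.018*h-.055*rt,.145];go(r,g+.0188*r.apply([0,0,1]))
look('wrist','w6.png')
E
```

```text
14.58 [-0.952  0.273  2.243  0.858  1.878  0.128] [0.373  0.0185 0.1444] [-1.6972 -0.3315 -0.1529] [-1.   0.  -2.9] w 62.4 30.0
shift [-0.002, 0.0009, 0.0013] turn [0.0021, 0.0006, 0.0044] rows 0.1
```

View pics/w6.png

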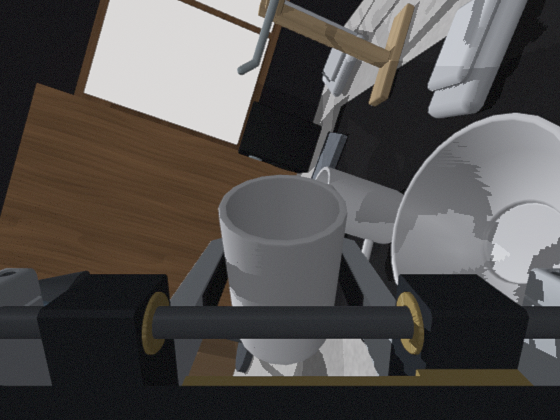

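The mug (280,260) is held at 70° with the bowl empty at the right (500,230). I tip on slowly.

Emit:
arm_command(moves=[[[0,0,0],[0.015,0,0.041],0.05],[[0,-0.0005,0],[0.03,0,0.082],0.05],[[0,-0.001,0],[0.045,0,0.123],0.05],[[0,-0.001,0],[0.06,0,0.164],0.05],[[0,-0.0015,0],[0.075,0,0.205],0.05]])

```text
time_s: 15.05
tcp_pos: [0.3726, 0.0188, 0.1461]
orientation: [-1.618, -0.125, -0.171]
ft_force: [-0.3, -1.1, -2.8]
gripper_width: 0.664
finger_force: 30.0
```

Emit:
arm_command(moves=[[[0,0,0],[0.015,0,0.041],0.05],[[0,-0.0005,0],[0.03,0,0.082],0.05],[[0,-0.001,0],[0.045,0,0.123],0.05],[[0,-0.001,0],[0.06,0,0.164],0.05],[[0,-0.0015,0],[0.075,0,0.205],0.05]])

```text
time_s: 15.47
tcp_pos: [0.3725, 0.0188, 0.1476]
orientation: [-1.542, 0.08, -0.173]
ft_force: [0.1, 0.1, -1.9]
gripper_width: 0.662
finger_force: 30.0
```

Emit:
arm_command(moves=[[[0,0,0],[0.015,0,0.041],0.05],[[0,-0.0005,0],[0.03,0,0.082],0.05],[[0,-0.001,0],[0.045,0,0.123],0.05],[[0,-0.001,0],[0.06,0,0.164],0.05],[[0,-0.0015,0],[0.075,0,0.205],0.05]])

```text
time_s: 15.88
tcp_pos: [0.3726, 0.0188, 0.1491]
orientation: [-1.464, 0.284, -0.159]
ft_force: [-0.0, 0.3, -2.2]
gripper_width: 0.663
finger_force: 30.0
```

Emit:
arm_command(moves=[[[0,0,0],[0.03,0,0.082],0.05],[[0,-0.001,0],[0.06,0,0.164],0.05],[[0,-0.0015,0],[0.09,0,0.246],0.05],[[0,-0.0015,0],[0.12,0,0.328],0.05],[[0,-0.0015,0],[0.13,0,0.355],0.05]])

```text
time_s: 16.3
tcp_pos: [0.3728, 0.0188, 0.1503]
orientation: [-1.298, 0.634, -0.084]
ft_force: [-0.6, 0.3, -2.4]
gripper_width: 0.664
finger_force: 30.0
```

Emit:
arm_command(moves=[[[0,0,0],[0,0,0],0.05],[[0,0,0],[0,0,0],0.05],[[0,0,0],[0,0,0],0.05],[[0,0,0],[0,0,0],0.05],[[0,0,0],[0,0,0],0.05]])

```text
time_s: 16.72
tcp_pos: [0.373, 0.0186, 0.1504]
orientation: [-1.3, 0.631, -0.085]
ft_force: [0.4, -0.2, -2.1]
gripper_width: 0.665
finger_force: 30.0
```

```bash
python3 - <<'E'
from fk import *
st()
a,_,_=look('top');b,_,_=look('side')
c=np.hstack([cv2.resize(a[160:300,200:380],(540,420)),cv2.resize(b[180:280,160:280],(0,0),fx=2,fy=4.2)])
cv2.imwrite('pics/t6.png',c[:,:,::-1])
for n,im in (('top',a),('side',b)):
    hsv=cv2.cvtColor(im,cv2.COLOR_RGB2HSV)
E
```

```text
16.72 [-0.969  0.521  2.208  0.968  2.045  0.994] [0.373  0.0186 0.1504] [-1.3003  0.6313 -0.085 ] [ 0.4 -0.2 -2.1] w 62.5 30.0
```

View pics/t6.png

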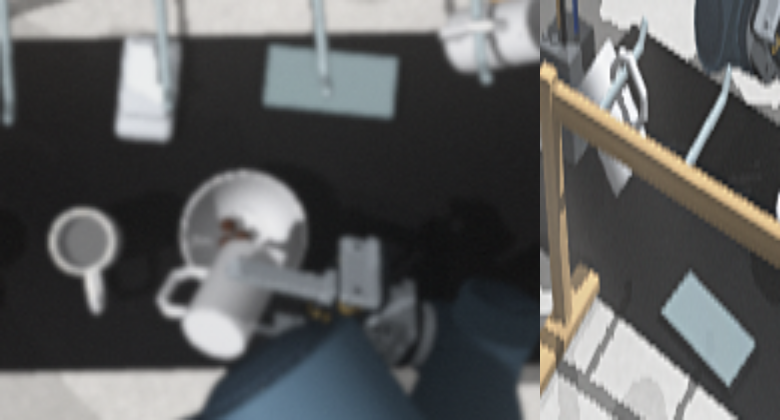

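The sweets lie in the bowl at (232,230) in the crop. I roll back while lifting, then set mug_a down to the right.

```bash
python3 - <<'E'
from fk import *
s=manip.observe();q=s['joint_pos'];cur=s
b=np.array([.4247,-.0103]);h=np.array([.5,.866]);rt=np.array([.866,-.5])
def wp(roll,fwd,right,z):
    r=tool(60,20,roll);g=np.r_[b+fwd*h+right*rt,z];return r,g+.0188*r.apply([0,0,1])
L=[wp(95,-.018,-.055,.18),wp(60,-.018,-.045,.18),wp(30,-.03,-.02,.18),wp(0,-.06,.03,.18)]
r=tool(45,20);z=r.apply([0,0,1]);L+=[(r,np.array([.43,-.20,.18])+.0188*z),(r,np.array([.43,-.20,.057])+.0188*z),(r,np.array([.43,-.20,.057])-.1*z)]
for r,p in L:
    q2=ik(r,p,q,3);print(p.round(4),None if q2 is None else q2.round(2));go(r,p,cur);cur=dict(orientation=r.as_euler('xyz'),tcp_pos=p)
    q=q if q2 is None else q2
E
```

```text
[0.3714 0.0201 0.1806] [-0.95  0.29  2.23  0.91  2.01  0.56]
shift [-0.0192, -0.0222, 0.0075] turn [-0.2035, 0.0008, -0.5568] rows 4.7
[0.3807 0.0147 0.1768] [-0.95  0.14  2.26  0.88  1.89  0.06]
shift [0.0105, 0.0028, -0.0038] turn [-0.2089, -0.0, -0.574] rows 4.9
[ 0.3984 -0.0094  0.1744] [-0.99  0.04  2.28  0.9   1.79 -0.37]
shift [0.017, 0.0157, -0.019] turn [-0.1791, 0.0, -0.492] rows 4.2
[ 0.4295 -0.062   0.1736] [-1.05  0.04  2.25  0.96  1.7  -0.85]
shift [0.014, 0.0465, -0.037] turn [-0.1791, -0.0, -0.492] rows 4.2
[ 0.4425 -0.1875  0.1736] [-1.22  0.12  2.16  1.03  1.65 -0.81]
shift [-0.035, 0.074, -0.0961] turn [-0.246, 0.0, 0.0895] rows 3.0
[ 0.4425 -0.1875  0.0506] [-1.22  0.43  2.12  1.02  1.51 -1.04]
shift [-0.1156, -0.0, 0.0421] turn [0.0, 0.0, -0.0] rows 2.9
[ 0.3636 -0.2664  0.0912] [-1.43  0.38  2.06  0.86  1.68 -1.02]
shift [-0.0, 0.0, -0.1188] turn [0.0, 0.0, -0.0] rows 2.8
```

Emit:
arm_command(moves=[[[-0.005,-0.005,0.002],[-0.04,0,-0.11],0.05],[[-0.009,-0.01,0.004],[-0.08,0,-0.22],0.05],[[-0.013,-0.015,0.006],[-0.12,0,-0.33],0.05],[[-0.017,-0.02,0.007],[-0.16,0,-0.44],0.05],[[-0.019,-0.022,0.0075],[-0.2,0,-0.55],0.05]])

```text
time_s: 17.23
tcp_pos: [0.3714, 0.0201, 0.1807]
orientation: [-1.539, 0.083, -0.172]
ft_force: [-0.1, 0.1, -3.0]
gripper_width: 0.667
finger_force: 30.0
```

Emit:
arm_command(moves=[[[0.002,0.001,-0.001],[-0.042,0,-0.115],0.05],[[0.004,0.001,-0.002],[-0.084,0,-0.23],0.05],[[0.006,0.002,-0.003],[-0.126,0,-0.345],0.05],[[0.009,0.003,-0.004],[-0.168,0,-0.46],0.05],[[0.0105,0.003,-0.004],[-0.209,0,-0.574],0.05]])

```text
time_s: 17.65
tcp_pos: [0.3808, 0.0145, 0.1761]
orientation: [-1.764, -0.488, -0.126]
ft_force: [-0.5, -0.5, -2.5]
gripper_width: 0.66
finger_force: 30.0
```

Emit:
arm_command(moves=[[[0.003,0.003,-0.004],[-0.036,0,-0.098],0.05],[[0.007,0.006,-0.008],[-0.072,0,-0.197],0.05],[[0.01,0.009,-0.012],[-0.107,0,-0.295],0.05],[[0.014,0.012,-0.015],[-0.143,0,-0.394],0.05],[[0.017,0.0157,-0.019],[-0.179,0,-0.492],0.05]])

```text
time_s: 18.07
tcp_pos: [0.3983, -0.0094, 0.1736]
orientation: [-2.101, -0.949, 0.103]
ft_force: [0.3, 0.1, -2.9]
gripper_width: 0.664
finger_force: 30.0
```

Emit:
arm_command(moves=[[[0.003,0.009,-0.007],[-0.036,0,-0.098],0.05],[[0.006,0.018,-0.015],[-0.072,0,-0.197],0.05],[[0.008,0.028,-0.022],[-0.107,0,-0.295],0.05],[[0.011,0.037,-0.03],[-0.143,0,-0.394],0.05],[[0.014,0.0465,-0.037],[-0.179,0,-0.492],0.05]])

```text
time_s: 18.48
tcp_pos: [0.4293, -0.0622, 0.1722]
orientation: [-3.131, -1.223, 1.038]
ft_force: [0.4, -0.4, -2.6]
gripper_width: 0.666
finger_force: 30.0
```

Emit:
arm_command(moves=[[[-0.007,0.015,-0.019],[-0.049,0,0.018],0.05],[[-0.014,0.03,-0.038],[-0.098,0,0.036],0.05],[[-0.021,0.045,-0.058],[-0.148,0,0.054],0.05],[[-0.028,0.06,-0.077],[-0.197,0,0.072],0.05],[[-0.035,0.074,-0.096],[-0.246,0,0.09],0.05]])

```text
time_s: 18.9
tcp_pos: [0.4422, -0.1883, 0.1712]
orientation: [-3.113, -1.221, 0.757]
ft_force: [0.4, 0.5, -2.0]
gripper_width: 0.664
finger_force: 30.0
```

Emit:
arm_command(moves=[[[0,0,0],[0,0,0],0.05],[[0,0,0],[0,0,0],0.05],[[0,0,0],[0,0,0],0.05]])

```text
time_s: 19.15
tcp_pos: [0.4421, -0.1864, 0.171]
orientation: [-3.111, -1.221, 0.759]
ft_force: [0.0, 0.9, -3.3]
gripper_width: 0.662
finger_force: 30.0
```

```bash
python3 - <<'E'
from fk import *
st();r=tool(45,20);z=r.apply([0,0,1]);go(r,np.array([.43,-.20,.057])+.0188*z)
im,d,i=look('top');w=cloud(d,i);np.savez('top7.npz',im=im,w=w)
# brown pixels
hsv=cv2.cvtColor(im,cv2.COLOR_RGB2HSV);m=(hsv[...,2]<110)&(hsv[...,1]>90)&((hsv[...,0]<20))
m[:,:250]=0;m[:,400:]=0;m[:180]=0;m[290:]=0
ys,xs=np.nonzero(m);print(len(xs),w[m][:40].round(3).tolist() if len(xs)<40 else (w[m].min(0),w[m].max(0)))
cv2.imwrite('pics/b7.png',cv2.resize(im[190:290,240:380,::-1],None,fx=5,fy=5,interpolation=cv2.INTER_CUBIC))
E
```

```text
19.15 [-1.219  0.127  2.159  1.022  1.648 -0.805] [ 0.4421 -0.1864  0.171 ] [-3.1113 -1.2212  0.7586] [ 0.   0.9 -3.3] w 62.2 30.0
shift [-0.1133, 0.0023, 0.0407] turn [-0.0052, 0.0004, -0.0092] rows 2.9
37 [[0.436, 0.008, 0.022], [0.436, 0.005, 0.022], [0.433, 0.008, 0.018], [0.433, 0.005, 0.024], [0.433, 0.001, 0.021], [0.43, 0.005, 0.021], [0.423, -0.005, 0.023], [0.423, -0.008, 0.024], [0.423, -0.011, 0.025], [0.42, -0.005, 0.023], [0.42, -0.008, 0.024], [0.42, -0.011, 0.025], [0.417, 0.011, 0.024], [0.417, 0.008, 0.026], [0.417, 0.005, 0.021], [0.417, -0.008, 0.02], [0.414, 0.011, 0.023], [0.414, 0.008, 0.019], [0.414, 0.005, 0.021], [0.411, 0.008, 0.022], [0.402, -0.297, 0.233], [0.4, -0.304, 0.233], [0.392, -0.291, 0.233], [0.392, -0.297, 0.231], [0.392, -0.298, 0.239], [0.389, -0.287, 0.228], [0.384, -0.289, 0.239], [0.379, -0.286, 0.229], [0.374, -0.277, 0.234], [0.369, -0.274, 0.236], [0.361, -0.264, 0.231], [0.358, -0.258, 0.234], [0.356, -0.262, 0.24], [0.35, -0.253, 0.23], [0.348, -0.254, 0.238], [0.33, -0.245, 0.203], [0.325, -0.24, 0.204]]
```

View pics/b7.png

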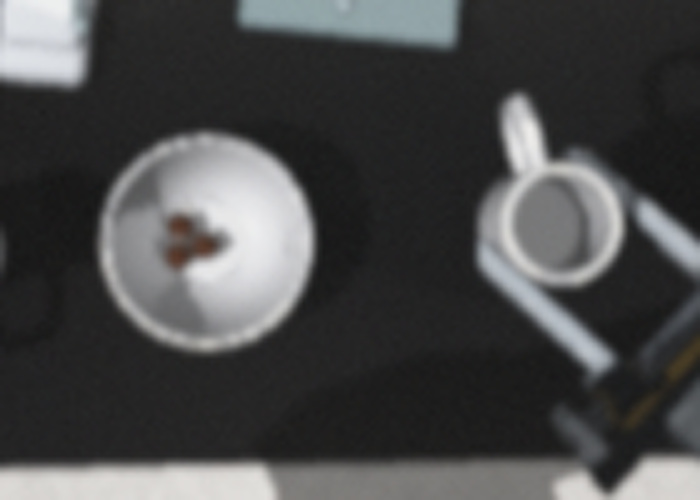

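Three sweets sit in the bowl at (190,240) in the crop, and the mug at (560,220) is empty. I set it down.

Emit:
arm_command(moves=[[[-0.028,0.0005,0.01],[-0.005,0,-0.009],0.05],[[-0.056,0.001,0.02],[-0.005,0,-0.009],0.05],[[-0.084,0.0015,0.03],[-0.005,0,-0.009],0.05],[[-0.105,0.002,0.038],[-0.005,0,-0.009],0.05],[[-0.113,0.002,0.0405],[-0.005,0,-0.009],0.05]])

```text
time_s: 19.62
tcp_pos: [0.442, -0.186, 0.049]
orientation: [-3.13, -1.222, 0.775]
ft_force: [0.7, -0.2, -1.9]
gripper_width: 0.666
finger_force: 30.0
```

Emit:
arm_command(moves=[[[0,0,0],[0,0,0],0.05],[[0,0,0],[0,0,0],0.05],[[0,0,0],[0,0,0],0.05]])

```text
time_s: 19.87
tcp_pos: [0.443, -0.1891, 0.0525]
orientation: [3.132, -1.22, 0.794]
ft_force: [-0.5, 0.0, -2.0]
gripper_width: 0.665
finger_force: 30.0
```

```bash
python3 - <<'E'
from fk import *
st();r=tool(45,20);z=r.apply([0,0,1]);go(r,np.array([.43,-.20,.055])+.0188*z)
E
```

```text
19.87 [-1.221  0.427  2.115  1.024  1.51  -1.036] [ 0.443  -0.1891  0.0525] [ 3.1318 -1.2204  0.7938] [-0.5  0.  -2. ] w 62.5 30.0
shift [-0.0034, -0.0015, 0.0021] turn [0.0019, 0.0014, 0.0029] rows 0.1
```

Emit:
arm_command(moves=[[[-0.0028,0,0.001],[0,0,0],0.05],[[-0.0028,0,0.001],[0,0,0],0.05],[[-0.0028,0,0.001],[0,0,0],0.066],[[-0.0028,0,0.001],[0,0,0],0.07],[[-0.0028,0,0.001],[0,0,0],0.08]])

```text
time_s: 20.28
tcp_pos: [0.4427, -0.1889, 0.0489]
orientation: [3.136, -1.221, 0.79]
ft_force: [0.5, 0.7, -0.5]
gripper_width: 0.781
finger_force: 0.0
```

Emit:
arm_command(moves=[[[0,0,0],[0,0,0],0.094],[[0,0,0],[0,0,0],0.094],[[0,0,-0.02],[0,0,0],0.094],[[0,0,-0.06],[0,0,0],0.094],[[0,0,-0.1],[0,0,0],0.094]])

```text
time_s: 20.7
tcp_pos: [0.3751, -0.2541, 0.0829]
orientation: [-3.139, -1.222, 0.784]
ft_force: [0.5, -0.6, -0.2]
gripper_width: 0.999
finger_force: 0.0
```

Emit:
arm_command(moves=[[[0.03,0,0],[0,0,0],0.094],[[0.07,0,0],[0,0,0],0.094],[[0.11,0,0],[0,0,0],0.094],[[0.15,0,-0.02],[0,0,0],0.094],[[0.19,0,-0.04],[0,0,0],0.094]])

```text
time_s: 21.12
tcp_pos: [0.3958, -0.2334, 0.2704]
orientation: [-3.141, -1.222, 0.785]
ft_force: [1.4, -1.6, 0.2]
gripper_width: 0.998
finger_force: 0.0
```

Emit:
arm_command(moves=[[[0,0,0],[0,0,0],0.094],[[0,0,0],[0,0,0],0.094],[[0,0,0],[0,0,0],0.094]])

```text
time_s: 21.37
tcp_pos: [0.3958, -0.2344, 0.2681]
orientation: [3.141, -1.221, 0.785]
ft_force: [-0.7, 0.7, 0.3]
gripper_width: 1.001
finger_force: 0.0
```

```bash
cat >> h.py <<'E'
def mugs(near):
    "find standing mug nearest the given xy in the top view: centre, handle azimuth"
    from scipy.optimize import least_squares
    im,d,i=look('top');w=cloud(d,i).reshape(-1,3);w=w[np.isfinite(w[:,0])]
    for n in near:
        p=w[np.hypot(*(w[:,:2]-n).T)<.1]
        rim=p[(p[:,2]>.086)&(p[:,2]<.105)];c=np.median(rim[:,:2],0)
        for k in range(3):
            g=rim[np.hypot(*(rim[:,:2]-c).T)<.045]
            c=least_squares(lambda q:np.hypot(*(g[:,:2]-q).T)-.030,c,loss='soft_l1',f_scale=.002).x
        h=p[(p[:,2]>.055)&(p[:,2]<.088)];r=np.hypot(*(h[:,:2]-c).T);h=h[(r>.042)&(r<.075)]
        v=h[:,:2].mean(0)-c;print('mug',c.round(4),len(g),'handle',np.degrees(np.arctan2(v[1],v[0])).round(1),len(h))
E
python3 - <<'E'
from fk import *
st()
mugs([[.43,-.2],[.421,.151],[.404,.324]])
E
```

```text
21.37 [-1.351 -0.031  2.098  0.973  1.853 -0.686] [ 0.3958 -0.2344  0.2681] [ 3.1405 -1.2208  0.7851] [-0.7  0.7  0.3] w 94.1 0.0
mug [ 0.4314 -0.2018] 101 handle 13.2 32
mug [0.4208 0.1508] 94 handle -171.2 32
mug [0.4038 0.3244] 107 handle -161.9 35
```

```bash
python3 - <<'E'
from fk import *
s=manip.observe();q=s['joint_pos'];cur=s
for yaw,p in [(45,[.4314,-.2018,.24]),(119,[.4314,-.2018,.24]),(193.2,[.4314,-.2018,.22]),(193.2,[.4314,-.2018,.046]),(193.2,[.4314,-.2018,.206]),(93.8,[.498,-.0415,.206]),(93.8,[.5978,-.0349,.206])]:
    r=tool(yaw,90);q2=ik(r,np.array(p),q,3);print(p,None if q2 is None else q2.round(2));go(r,p,cur);cur=dict(orientation=r.as_euler('xyz'),tcp_pos=np.array(p));q=q if q2 is None else q2
E
```

```text
[0.4314, -0.2018, 0.24] [-0.68 -0.21  1.95  0.    1.4   0.11]
shift [-0.0094, 0.0024, 0.0546] turn [-0.0005, -1.2221, -0.0021] rows 9.8
[0.4314, -0.2018, 0.24] [-0.68 -0.21  1.95  0.    1.4  -1.18]
shift [0.0, 0.0, 0.0] turn [0.0, 0.0, -1.2915] rows 10.3
[0.4314, -0.2018, 0.22] [-0.68 -0.19  1.97 -0.    1.36 -2.48]
shift [0.0, 0.0, 0.02] turn [-0.0, -0.0, -1.295] rows 10.4
[0.4314, -0.2018, 0.046] [-0.68  0.05  2.1  -0.    0.99 -2.48]
shift [0.0, 0.0, 0.174] turn [-0.0, 0.0, 0.0] rows 4.2
[0.4314, -0.2018, 0.206] [-0.68 -0.18  1.99 -0.    1.33 -2.48]
shift [0.0, -0.0, -0.16] turn [-0.0, 0.0, 0.0] rows 3.8
[0.498, -0.0415, 0.206] [-0.31 -0.11  1.93 -0.    1.32 -0.38]
shift [-0.1014, 0.1409, -0.0] turn [-0.0, 0.0, 1.7349] rows 13.9
[0.5978, -0.0349, 0.206] [-0.25  0.13  1.69  0.    1.32 -0.31]
shift [-0.0, 0.1, 0.0] turn [0.0, 0.0, 0.0] rows 2.4
```

Emit:
arm_command(moves=[[[-0.002,0,0.011],[0,-0.122,0],0.094],[[-0.004,0.001,0.022],[0,-0.244,0],0.094],[[-0.006,0.001,0.033],[0,-0.366,0],0.094],[[-0.008,0.002,0.044],[0,-0.488,0],0.094],[[-0.0094,0.0024,0.0546],[0,-0.61,0],0.094]])

```text
time_s: 21.83
tcp_pos: [0.4313, -0.2023, 0.2394]
orientation: [-3.14, -0.606, 0.782]
ft_force: [1.5, -1.4, 0.5]
gripper_width: 1.001
finger_force: 0.0
```

Emit:
arm_command(moves=[[[0,0,0],[0,-0.122,0],0.094],[[0,0,0],[0,-0.244,0],0.094],[[0,0,0],[0,-0.366,0],0.094],[[0,0,0],[0,-0.488,0],0.094],[[0,0,0],[0,-0.612,0],0.094]])

```text
time_s: 22.25
tcp_pos: [0.4313, -0.2024, 0.24]
orientation: [-3.141, 0.007, 0.784]
ft_force: [-0.3, 0.7, -0.6]
gripper_width: 1.002
finger_force: 0.0
```

Emit:
arm_command(moves=[[[0,0,0],[0,0,-0.124],0.094],[[0,0,0],[0,0,-0.248],0.094],[[0,0,0],[0,0,-0.372],0.094],[[0,0,0],[0,0,-0.496],0.094],[[0,0,0],[0,0,-0.62],0.094]])

```text
time_s: 22.67
tcp_pos: [0.4309, -0.2017, 0.2383]
orientation: [-3.137, -0.001, 1.411]
ft_force: [-0.4, 0.5, -0.3]
gripper_width: 1.002
finger_force: 0.0
```

Emit:
arm_command(moves=[[[0,0,0],[0,0,-0.124],0.094],[[0,0,0],[0,0,-0.248],0.094],[[0,0,0],[0,0,-0.372],0.094],[[0,0,0],[0,0,-0.496],0.094],[[0,0,0],[0,0,-0.62],0.094]])

```text
time_s: 23.08
tcp_pos: [0.4308, -0.2019, 0.2383]
orientation: [-3.138, -0.004, 2.031]
ft_force: [-0.5, 0.2, 0.1]
gripper_width: 0.998
finger_force: 0.0
```

Emit:
arm_command(moves=[[[0,0,0],[0,0,-0.124],0.094],[[0,0,0],[0,0,-0.248],0.094],[[0,0,0],[0,0,-0.372],0.094],[[0,0,0],[0,0,-0.496],0.094],[[0,0,0],[0,0,-0.62],0.094]])

```text
time_s: 23.5
tcp_pos: [0.4308, -0.2019, 0.2383]
orientation: [-3.141, -0.005, 2.651]
ft_force: [-0.0, -0.2, 0.7]
gripper_width: 1.0
finger_force: 0.0
```

Emit:
arm_command(moves=[[[0,0,0],[0,0,-0.124],0.094],[[0,0,0],[0,0,-0.248],0.094],[[0,0,0],[0,0,-0.372],0.094],[[0,0,0],[0,0,-0.496],0.094],[[0,0,0],[0,0,-0.62],0.094]])

```text
time_s: 23.92
tcp_pos: [0.4308, -0.2019, 0.2383]
orientation: [3.139, -0.004, -3.013]
ft_force: [0.8, -0.7, -0.7]
gripper_width: 1.001
finger_force: 0.0
```

Emit:
arm_command(moves=[[[0,0,0],[0,0,-0.1],0.094],[[0,0,0],[0,0,-0.1],0.094],[[0,0,0],[0,0,-0.1],0.094],[[0,0,0],[0,0,-0.1],0.094]])

```text
time_s: 24.25
tcp_pos: [0.4312, -0.2023, 0.2399]
orientation: [3.141, -0.002, -2.921]
ft_force: [-0.1, -0.4, 0.3]
gripper_width: 1.0
finger_force: 0.0
```

```bash
python3 - <<'E'
from fk import *
st();go(tool(193.2,90),[.4314,-.2018,.046])
E
```

```text
24.25 [-6.760e-01 -2.040e-01  1.951e+00 -1.000e-03  1.397e+00 -2.467e+00] [ 0.4312 -0.2023  0.2399] [ 3.1411e+00 -2.1000e-03 -2.9212e+00] [-0.1 -0.4  0.3] w 94.0 0.0
shift [-0.0007, 0.0003, 0.1939] turn [0.0005, -0.0021, -0.01] rows 4.6
```

Emit:
arm_command(moves=[[[-0.0007,0.0003,0.04],[0,-0.002,-0.01],0.094],[[-0.0007,0.0003,0.08],[0,-0.002,-0.01],0.094],[[-0.0007,0.0003,0.12],[0,-0.002,-0.01],0.094],[[-0.0007,0.0003,0.16],[0,-0.002,-0.01],0.094],[[-0.0007,0.0003,0.194],[0,-0.002,-0.01],0.094]])

```text
time_s: 24.67
tcp_pos: [0.4312, -0.2016, 0.0444]
orientation: [3.141, 0.0, -2.911]
ft_force: [0.7, 0.5, -0.6]
gripper_width: 1.002
finger_force: 0.0
```

Emit:
arm_command(moves=[[[0,0,0],[0,0,0],0.094],[[0,0,0],[0,0,0],0.08],[[0,0,0],[0,0,0],0.05],[[0,0,0],[0,0,0],0.05],[[0,0,0],[0,0,0],0.05]])

```text
time_s: 25.08
tcp_pos: [0.434, -0.2038, 0.0498]
orientation: [-3.136, 0.005, -2.909]
ft_force: [-0.3, -0.3, 0.4]
gripper_width: 0.75
finger_force: 0.0
```

Emit:
arm_command(moves=[[[0,0,0],[0,0,0],0.05],[[0,0,0],[0,0,0],0.05],[[0,0,0],[0,0,0],0.05],[[0,0,0],[0,0,0],0.05],[[0,0,0],[0,0,0],0.05]])

```text
time_s: 25.5
tcp_pos: [0.4332, -0.2028, 0.0489]
orientation: [-3.139, 0.003, -2.909]
ft_force: [-1.5, 3.1, 6.9]
gripper_width: 0.661
finger_force: 30.0
```

Emit:
arm_command(moves=[[[0,0,-0.02],[0,0,0],0.05],[[0,0,-0.06],[0,0,0],0.05],[[0,0,-0.1],[0,0,0],0.05],[[0,0,-0.14],[0,0,0],0.05],[[0,0,-0.16],[0,0,0],0.05]])

```text
time_s: 25.92
tcp_pos: [0.4335, -0.2035, 0.2128]
orientation: [-3.134, 0.006, -2.909]
ft_force: [0.9, -0.8, -1.7]
gripper_width: 0.657
finger_force: 30.0
```

Emit:
arm_command(moves=[[[0,0,0],[0,0,0.12],0.05],[[0,0,0],[0,0,0.24],0.05],[[0,0,0],[0,0,0.36],0.05],[[0,0,0],[0,0,0.48],0.05],[[0,0,0],[0,0,0.6],0.05]])

```text
time_s: 26.33
tcp_pos: [0.4317, -0.2021, 0.2071]
orientation: [-3.141, 0.002, 2.768]
ft_force: [-0.5, -0.3, -2.5]
gripper_width: 0.658
finger_force: 30.0
```

Emit:
arm_command(moves=[[[0,0,0],[0,0,0.12],0.05],[[0,0,0],[0,0,0.24],0.05],[[0,0,0],[0,0,0.36],0.05],[[0,0,0],[0,0,0.48],0.05],[[0,0,0],[0,0,0.6],0.05]])

```text
time_s: 26.75
tcp_pos: [0.4316, -0.2021, 0.207]
orientation: [3.141, 0.002, 2.168]
ft_force: [0.2, -0.1, -2.7]
gripper_width: 0.658
finger_force: 30.0
```

Emit:
arm_command(moves=[[[0,0,0],[0,0,0.12],0.05],[[0,0,0],[0,0,0.24],0.05],[[0,0,0],[0,0,0.36],0.05],[[0,0,0],[0,0,0.48],0.05],[[0,0,0],[0,0,0.535],0.05]])

```text
time_s: 27.17
tcp_pos: [0.4317, -0.2021, 0.2071]
orientation: [3.14, 0.001, 1.634]
ft_force: [0.1, -0.6, -2.6]
gripper_width: 0.663
finger_force: 30.0
```

Emit:
arm_command(moves=[[[0,0,0],[0,0,0],0.05],[[0,0,0],[0,0,0],0.05],[[0,0,0],[0,0,0],0.05]])

```text
time_s: 27.42
tcp_pos: [0.4318, -0.2022, 0.2072]
orientation: [3.14, 0.001, 1.64]
ft_force: [-0.5, -0.1, -1.6]
gripper_width: 0.66
finger_force: 30.0
```

```bash
cat >> h.py <<'E'
def held(sgn):
    "held mug in tool frame: handle mean/extent, rim extent (wrist + top views)"
    s=manip.observe();r=rot(s['orientation'])
    for n in ('wrist','top'):
        im,d,i=look(n);w=cloud(d,i).reshape(-1,3);w=w[np.isfinite(w[:,0])]
        p=r.inv().apply(w-s['tcp_pos'])
        h=p[(sgn*p[:,0]>.04)&(sgn*p[:,0]<.08)&(abs(p[:,1])<.025)&(p[:,2]>-.028)&(p[:,2]<.03)]
        rim=p[(np.hypot(p[:,0],p[:,1])<.045)&(p[:,2]<-.042)&(p[:,2]>-.056)&(abs(p[:,1])<.025)]
        print(n,len(h),'handle y',h[:,1].mean().round(4),'x ext',h[:,0].min().round(4),h[:,0].max().round(4),'rim x',len(rim),rim.min(0).round(4)[[0,2]],rim.max(0).round(4)[[0,2]])
E
python3 - <<'E'
from fk import *
st();go(tool(93.8,90),[.498,-.0415,.206]);held(-1)
E
```

```text
27.42 [-0.676 -0.177  1.988  0.     1.329 -0.746] [ 0.4318 -0.2022  0.2072] [3.1399e+00 1.4000e-03 1.6404e+00] [-0.5 -0.1 -1.6] w 62.1 30.0
shift [0.1557, 0.0772, 0.0011] turn [0.0017, 0.0014, 0.0033] rows 4.2
wrist 143 handle y 0.0009 x ext -0.0689 -0.0446 rim x 1209 [-0.0139 -0.0481] [ 0.0345 -0.042 ]h.py:49: RuntimeWarning: Mean of empty slice.
  print(n,len(h),'handle y',h[:,1].mean().round(4),'x ext',h[:,0].min().round(4),h[:,0].max().round(4),'rim x',len(rim),rim.min(0).round(4)[[0,2]],rim.max(0).round(4)[[0,2]])
  ret = ret.dtype.type(ret / rcount)
Traceback (most recent call last):
  File "h.py", line 49, in held
    print(n,len(h),'handle y',h[:,1].mean().round(4),'x ext',h[:,0].min().round(4),h[:,0].max().round(4),'rim x',len(rim),rim.min(0).round(4)[[0,2]],rim.max(0).round(4)[[0,2]])
                                                             ~~~~~~~~~~^^
ValueError: zero-size array to reduction operation minimum which has no identity
```

Emit:
arm_command(moves=[[[0.04,0,0.001],[0,0,0.003],0.05],[[0.08,0.005,0.001],[0,0,0.003],0.05],[[0.12,0.015,0.001],[0,0,0.003],0.05],[[0.153,0.03,0.001],[0,0,0.003],0.05],[[0.153,0.06,0.001],[0,0,0.003],0.05]])

```text
time_s: 27.93
tcp_pos: [0.4797, -0.0405, 0.2058]
orientation: [3.141, -0.001, 1.641]
ft_force: [-0.2, -0.8, -1.7]
gripper_width: 0.661
finger_force: 30.0
```

Emit:
arm_command(moves=[[[0,0.017,0],[0,0,0],0.05],[[0,0.017,0],[0,0,0],0.05],[[0,0.017,0],[0,0,0],0.05],[[0,0.017,0],[0,0,0],0.05]])

```text
time_s: 28.27
tcp_pos: [0.4977, -0.0445, 0.2058]
orientation: [3.141, 0.001, 1.636]
ft_force: [0.0, 0.6, -1.5]
gripper_width: 0.661
finger_force: 30.0
```

```bash
python3 - <<'E'
from fk import *
st();go(tool(93.8,90),[.4982,-.044,.2065])
E
```

```text
28.27 [-3.160e-01 -1.150e-01  1.936e+00 -1.000e-03  1.320e+00 -3.810e-01] [ 0.4977 -0.0445  0.2058] [3.1408e+00 1.1000e-03 1.6361e+00] [ 0.   0.6 -1.5] w 62.1 30.0
shift [0.0005, 0.0005, -0.0007] turn [0.0008, 0.0011, -0.0011] rows 0.0
```

Emit:
arm_command(moves=[[[0,0.02,0],[0,0,0],0.05],[[0,0.04,0],[0,0,0],0.05],[[0,0.06,0],[0,0,0],0.05],[[0,0.08,0],[0,0,0],0.05],[[0,0.1,0],[0,0,0],0.05]])

```text
time_s: 28.68
tcp_pos: [0.5981, -0.0385, 0.2063]
orientation: [3.14, 0.001, 1.635]
ft_force: [0.5, 0.2, -2.0]
gripper_width: 0.658
finger_force: 30.0
```

Emit:
arm_command(moves=[[[0,0,0.006],[0,0,0],0.05],[[0,0,0.012],[0,0,0],0.05],[[0,0,0.018],[0,0,0],0.05],[[0,0,0.02],[0,0,0],0.05],[[0,0,0.02],[0,0,0],0.05]])

```text
time_s: 29.1
tcp_pos: [0.5968, -0.038, 0.1855]
orientation: [-3.142, 0.001, 1.636]
ft_force: [0.5, 0.3, -3.2]
gripper_width: 0.659
finger_force: 30.0
```

```bash
python3 - <<'E'
from h import *
st()
im,d,i=look('wrist','w8.png')
E
```

```text
29.1 [-2.530e-01  1.440e-01  1.712e+00 -1.000e-03  1.286e+00 -3.170e-01] [ 0.5968 -0.038   0.1855] [-3.1416e+00  9.0000e-04  1.6356e+00] [ 0.5  0.3 -3.2] w 62.0 30.0
```

View pics/w8.png

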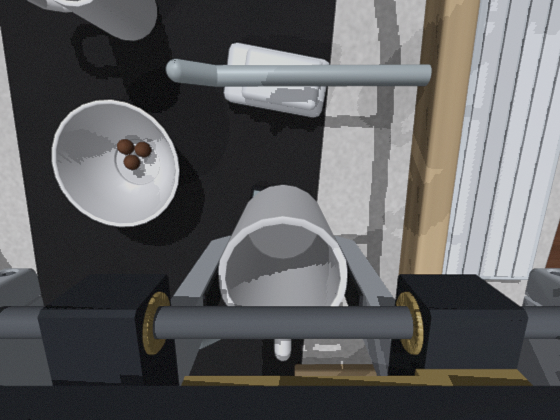

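The bowl at (115,160) holds the three sweets, and the mug is in place over the phone side with its handle tip at (283,348). The calculated loop position is within 1 mm of the peg axis, so I release.

Emit:
arm_command(moves=[[[0,0,0],[0,0,0],0.066],[[0,0,0],[0,0,0],0.068],[[0,0,0],[0,0,0],0.07],[[0,0,0],[0,0,0],0.073],[[0,0,0],[0,0,0],0.076]])

```text
time_s: 29.57
tcp_pos: [0.5984, -0.038, 0.1868]
orientation: [3.139, 0.002, 1.636]
ft_force: [0.8, 1.0, -0.4]
gripper_width: 0.8
finger_force: 0.0
```

Emit:
arm_command(moves=[[[0,0,0],[0,0,0],0.08],[[0,0,0],[0,0,0],0.08],[[0,0,0],[0,0,0],0.08],[[0,0,0],[0,0,0],0.08],[[0,0,0],[0,0,0],0.08]])

```text
time_s: 29.98
tcp_pos: [0.5982, -0.038, 0.1863]
orientation: [3.14, 0.001, 1.636]
ft_force: [0.2, 0.7, 0.2]
gripper_width: 0.852
finger_force: 0.0
```

Emit:
arm_command(moves=[[[0,0,-0.02],[0,0,0],0.08],[[0,0,-0.05],[0,0,0],0.08],[[0,0,-0.09],[0,0,0],0.08],[[0,0,-0.13],[0,0,0],0.08],[[0,0,-0.15],[0,0,0],0.08]])

```text
time_s: 30.4
tcp_pos: [0.5992, -0.038, 0.3423]
orientation: [3.133, 0.004, 1.636]
ft_force: [0.5, 0.1, 1.2]
gripper_width: 0.85
finger_force: 0.0
```

Emit:
arm_command(moves=[[[0,-0.04,0],[0,0,0],0.094],[[0,-0.08,0],[0,0,0],0.094],[[0,-0.12,0],[0,0,0],0.094],[[0,-0.14,0],[0,0,0],0.094],[[0,-0.14,0],[0,0,0],0.094]])

```text
time_s: 30.82
tcp_pos: [0.4558, -0.0468, 0.3367]
orientation: [3.138, 0.002, 1.635]
ft_force: [1.0, -1.2, 0.4]
gripper_width: 1.002
finger_force: 0.0
```

```bash
cat >> h.py <<'E'
PEG=dict(p0=[.5819,.2056],p1=[.5915,.0614],p2=[.6010,-.0828],p3=[.6106,-.2269])
def hung():
    "extent of points near each peg in rack axes relative to the point 80 mm out"
    X=np.array([.9978,.0661]);Y=np.array([-.0661,.9978])
    for n in('top','side'):
        im,d,i=look(n);w=cloud(d,i).reshape(-1,3);w=w[np.isfinite(w[:,0])]
        for k,c in PEG.items():
            l=np.c_[(w[:,:2]-c)@X,(w[:,:2]-c)@Y,w[:,2]]
            m=l[(abs(l[:,0])<.052)&(abs(l[:,1])<.07)&(l[:,2]>.09)&(l[:,2]<.26)]
            m=m[~((abs(m[:,1])<.008)&(abs(m[:,2]-.2)<.009))]
            print(n,k,len(m),np.percentile(m,[2,50,98],axis=0).round(3).tolist() if len(m)>20 else '')
E
python3 - <<'E'
from fk import *
st();hung();mugs([[.421,.151],[.404,.324]])
s=manip.observe();q=s['joint_pos']
for yaw,p in [(90+8.8,[.4208,.1508,.22]),(-81.2+90,[.4208,.1508,.22])]:
    r=tool(yaw,90);q2=ik(r,np.array(p),q,3);print(p,None if q2 is None else q2.round(2));go(r,p)
E
```

```text
30.82 [-3.500e-01 -3.060e-01  1.861e+00 -1.000e-03  1.583e+00 -4.140e-01] [ 0.4558 -0.0468  0.3367] [3.1385e+00 2.3000e-03 1.6350e+00] [ 1.  -1.2  0.4] w 94.2 0.0
top p0 19 
top p1 58 [[-0.051, -0.07, 0.156], [-0.008, -0.064, 0.165], [0.018, 0.004, 0.217]]
top p2 464 [[-0.013, -0.026, 0.13], [0.005, 0.03, 0.177], [0.03, 0.068, 0.215]]
top p3 732 [[-0.04, -0.068, 0.137], [-0.004, -0.018, 0.173], [0.029, 0.032, 0.216]]
side p0 15 
side p1 93 [[-0.048, -0.07, 0.162], [0.006, -0.062, 0.184], [0.032, 0.006, 0.214]]
side p2 558 [[-0.034, -0.018, 0.114], [0.004, 0.041, 0.183], [0.035, 0.068, 0.214]]
side p3 437 [[-0.041, -0.047, 0.113], [0.006, -0.002, 0.175], [0.033, 0.036, 0.213]]
mug [0.4209 0.1509] 91 handle -171.3 33
mug [0.4037 0.3245] 105 handle -161.7 35
[0.4208, 0.1508, 0.22] [ 0.09 -0.27  2.04 -0.    1.37 -0.06]
shift [0.2, -0.0252, 0.116] turn [0.0026, 0.0018, -0.0885] rows 5.6
[0.4208, 0.1508, 0.22] [ 0.09 -0.27  2.04  0.    1.37  1.51]
shift [0.2, -0.0252, 0.116] turn [0.0034, -0.0007, 1.4823] rows 11.9
```

Emit:
arm_command(moves=[[[0.04,-0.005,0.02],[0,0,0.12],0.094],[[0.08,-0.01,0.04],[0,0,0.24],0.094],[[0.12,-0.015,0.06],[0,0,0.36],0.094],[[0.16,-0.02,0.08],[0,0,0.48],0.094],[[0.2,-0.025,0.1],[0,0,0.6],0.094]])

```text
time_s: 31.38
tcp_pos: [0.4275, 0.1191, 0.2519]
orientation: [3.14, 0.0, 1.075]
ft_force: [0.7, -0.1, 0.4]
gripper_width: 0.997
finger_force: 0.0
```

Emit:
arm_command(moves=[[[0,0,0],[0,0,0.12],0.094],[[0,0,0],[0,0,0.24],0.094],[[0,0,0],[0,0,0.36],0.094],[[0,0,0.01],[0,0,0.48],0.094],[[0,0,0.016],[0,0,0.6],0.094]])

```text
time_s: 31.8
tcp_pos: [0.428, 0.1179, 0.2361]
orientation: [3.14, -0.0, 0.476]
ft_force: [0.3, -0.2, -0.1]
gripper_width: 0.997
finger_force: 0.0
```

Emit:
arm_command(moves=[[[0,0,0],[0,0,0.12],0.094],[[0,0,0],[0,0,0.24],0.094],[[0,0,0],[0,0,0.282],0.094],[[0,0,0],[0,0,0.282],0.094],[[0,0,0],[0,0,0.282],0.094]])

```text
time_s: 32.22
tcp_pos: [0.4278, 0.1176, 0.2365]
orientation: [3.14, -0.001, 0.2]
ft_force: [0.1, -0.1, 0.3]
gripper_width: 0.998
finger_force: 0.0
```

```bash
python3 - <<'E'
from fk import *
st();go(tool(8.7,90),[.4209,.1509,.046])
E
```

```text
32.22 [ 1.200e-02 -2.930e-01  2.029e+00 -1.000e-03  1.405e+00  1.383e+00] [0.4278 0.1176 0.2365] [ 3.1402e+00 -9.0000e-04  2.0030e-01] [ 0.1 -0.1  0.3] w 93.8 0.0
shift [-0.0003, -0.0343, 0.1905] turn [0.0014, -0.0009, 0.0485] rows 4.6
```

Emit:
arm_command(moves=[[[0,-0.034,0.02],[0,0,0.0485],0.094],[[0,-0.034,0.02],[0,0,0.0485],0.094],[[0,-0.034,0.02],[0,0,0.0485],0.094],[[0,-0.034,0.02],[0,0,0.0485],0.094]])

```text
time_s: 32.55
tcp_pos: [0.4208, 0.1506, 0.2169]
orientation: [3.14, -0.002, 0.152]
ft_force: [0.1, -0.6, 0.7]
gripper_width: 1.003
finger_force: 0.0
```

```bash
cat >> h.py <<'E'
def wmug(c):
    "rim circle and handle from the wrist view"
    from scipy.optimize import least_squares
    im,d,i=look('wrist');w=cloud(d,i).reshape(-1,3);w=w[np.isfinite(w[:,0])];c=np.array(c)
    for k in range(3):
        g=w[(np.hypot(*(w[:,:2]-c).T)<.045)&(w[:,2]>.092)&(w[:,2]<.1)]
        c=least_squares(lambda q:np.hypot(*(g[:,:2]-q).T)-.030,c,loss='soft_l1',f_scale=.002).x
    r=np.hypot(*(w[:,:2]-c).T);h=w[(r>.04)&(r<.078)&(w[:,2]>.03)&(w[:,2]<.085)];v=h[:,:2].mean(0)-c if len(h) else np.zeros(2)
    print('wmug',c.round(4),len(g),'handle',np.degrees(np.arctan2(v[1],v[0])).round(1),len(h))
E
python3 - <<'E'
from fk import *
st();wmug([.4209,.1509]);go(tool(8.7,90),[.4209,.1509,.046])
E
```

```text
32.55 [ 9.000e-02 -2.670e-01  2.045e+00 -2.000e-03  1.363e+00  1.510e+00] [0.4208 0.1506 0.2169] [ 3.1398e+00 -1.6000e-03  1.5170e-01] [ 0.1 -0.6  0.7] w 94.3 0.0
wmug [0.4209 0.1515] 693 handle -171.4 195
shift [-0.0006, -0.0009, 0.1713] turn [0.0018, -0.0025, -0.001] rows 4.1
```

Emit:
arm_command(moves=[[[0,-0.001,0.04],[0.001,-0.002,0],0.094],[[0,-0.001,0.08],[0.001,-0.002,0],0.094],[[0,-0.001,0.12],[0.001,-0.002,0],0.094],[[0,-0.001,0.155],[0.001,-0.002,0],0.094],[[0,-0.001,0.171],[0.001,-0.002,0],0.094]])

```text
time_s: 33.02
tcp_pos: [0.4183, 0.1504, 0.042]
orientation: [3.141, 0.006, 0.149]
ft_force: [-0.6, -0.1, -0.4]
gripper_width: 1.0
finger_force: 0.0
```

Emit:
arm_command(moves=[[[0,0,0],[0,0,0],0.094],[[0,0,0],[0,0,0],0.08],[[0,0,0],[0,0,0],0.05],[[0,0,0],[0,0,0],0.05],[[0,0,0],[0,0,0],0.05]])

```text
time_s: 33.43
tcp_pos: [0.4224, 0.1515, 0.0477]
orientation: [3.141, -0.004, 0.15]
ft_force: [-0.8, -1.2, 0.4]
gripper_width: 0.749
finger_force: 0.0
```

Emit:
arm_command(moves=[[[0,0,0],[0,0,0],0.05],[[0,0,0],[0,0,0],0.05],[[0,0,0],[0,0,0],0.05],[[0,0,0],[0,0,0],0.05],[[0,0,0],[0,0,0],0.05]])

```text
time_s: 33.85
tcp_pos: [0.4218, 0.1516, 0.0469]
orientation: [3.141, -0.002, 0.15]
ft_force: [-0.5, -0.4, 5.8]
gripper_width: 0.66
finger_force: 30.0
```

Emit:
arm_command(moves=[[[0,0,-0.02],[0,0,0],0.05],[[0,0,-0.06],[0,0,0],0.05],[[0,0,-0.1],[0,0,0],0.05],[[0,0,-0.14],[0,0,0],0.05],[[0,0,-0.16],[0,0,0],0.05]])

```text
time_s: 34.27
tcp_pos: [0.4223, 0.1517, 0.2104]
orientation: [3.141, -0.006, 0.15]
ft_force: [1.6, 0.3, -1.6]
gripper_width: 0.664
finger_force: 30.0
```

Emit:
arm_command(moves=[[[0,0,0],[0,0,-0.1],0.05],[[0,0,0],[0,0,-0.2],0.05],[[0,0,0],[0,0,-0.3],0.05],[[0,0,0],[0,0,-0.4],0.05],[[0,0,0],[0,0,-0.5],0.05]])

```text
time_s: 34.68
tcp_pos: [0.42, 0.1514, 0.2049]
orientation: [-3.141, 0.002, 0.655]
ft_force: [-0.5, -0.8, -2.1]
gripper_width: 0.664
finger_force: 30.0
```

Emit:
arm_command(moves=[[[0,0,0],[0,0,-0.1],0.05],[[0,0,0],[0,0,-0.2],0.05],[[0,0,0],[0,0,-0.3],0.05],[[0,0,0],[0,0,-0.4],0.05],[[0,0,0],[0,0,-0.5],0.05]])

```text
time_s: 35.1
tcp_pos: [0.42, 0.1514, 0.2048]
orientation: [-3.14, 0.002, 1.155]
ft_force: [-0.8, 0.3, -2.4]
gripper_width: 0.661
finger_force: 30.0
```

Emit:
arm_command(moves=[[[0,0,0],[0,0,-0.1],0.05],[[0,0,0],[0,0,-0.2],0.05],[[0,0,0],[0,0,-0.3],0.05],[[0,0,0],[0,0,-0.4],0.05],[[0,0,0],[0,0,-0.485],0.05]])

```text
time_s: 35.52
tcp_pos: [0.42, 0.1515, 0.2048]
orientation: [-3.14, 0.001, 1.64]
ft_force: [-0.0, -0.0, -2.0]
gripper_width: 0.659
finger_force: 30.0
```

Emit:
arm_command(moves=[[[0,0,0],[0,0,0],0.05],[[0,0,0],[0,0,0],0.05],[[0,0,0],[0,0,0],0.05]])

```text
time_s: 35.77
tcp_pos: [0.4204, 0.1515, 0.2053]
orientation: [-3.141, 0.001, 1.633]
ft_force: [-0.3, -0.6, -2.5]
gripper_width: 0.659
finger_force: 30.0
```

```bash
sed -i "s/for n in ('wrist','top'):/for n in ('wrist',):/" h.py; python3 - <<'E'
from fk import *
st();held(-1)
X=np.array([.9978,.0661]);Y=np.array([-.0661,.9978]);p=np.array(PEG['p1'])+.0455*Y
print(p);go(tool(93.8,90),np.r_[p-.1*X,.2065])
E
```

```text
35.77 [ 9.100e-02 -2.550e-01  2.056e+00 -1.000e-03  1.341e+00  2.900e-02] [0.4204 0.1515 0.2053] [-3.1405e+00  6.0000e-04  1.6333e+00] [-0.3 -0.6 -2.5] w 62.0 30.0
wrist 36 handle y 0.001 x ext -0.0735 -0.0604 rim x 1611 [-0.0349 -0.0491] [ 0.0294 -0.042 ]
[0.58849245 0.1067999 ]
shift [-0.0555, 0.0648, -0.0011] turn [-0.0008, 0.0006, -0.0035] rows 2.0
```

Emit:
arm_command(moves=[[[-0.02,0.01,-0.001],[0,0,-0.003],0.05],[[-0.04,0.025,-0.001],[0,0,-0.003],0.05],[[-0.0505,0.045,-0.001],[0,0,-0.003],0.05],[[-0.0505,0.0648,-0.001],[0,0,-0.003],0.05],[[-0.0505,0.0648,-0.001],[0,0,-0.003],0.05]])

```text
time_s: 36.23
tcp_pos: [0.4911, 0.1045, 0.2069]
orientation: [3.14, 0.001, 1.635]
ft_force: [-0.6, 0.0, -2.7]
gripper_width: 0.665
finger_force: 30.0
```

Emit:
arm_command(moves=[[[0,0,0],[0,0,0],0.05],[[0,0,0],[0,0,0],0.05],[[0,0,0],[0,0,0],0.05]])

```text
time_s: 36.48
tcp_pos: [0.4879, 0.1056, 0.2065]
orientation: [-3.141, 0.0, 1.638]
ft_force: [-0.8, 0.2, -1.8]
gripper_width: 0.662
finger_force: 30.0
```

```bash
python3 - <<'E'
from fk import *
st();held(-1)
X=np.array([.9978,.0661]);Y=np.array([-.0661,.9978]);p=np.array(PEG['p1'])+.0505*Y
go(tool(93.8,90),np.r_[p-.1*X,.2065])
E
```

```text
36.48 [-1.400e-02 -1.160e-01  1.935e+00 -1.000e-03  1.323e+00 -8.100e-02] [0.4879 0.1056 0.2065] [-3.1407e+00  5.0000e-04  1.6383e+00] [-0.8  0.2 -1.8] w 62.2 30.0
wrist 40 handle y 0.0008 x ext -0.0742 -0.0507 rim x 1605 [-0.0352 -0.0493] [ 0.0294 -0.042 ]
shift [-0.0004, 0.0004, 0.0001] turn [-0.0006, 0.0005, 0.0013] rows 0.0
```

Emit:
arm_command(moves=[[[0,0.02,0],[0,0,0],0.05],[[0,0.04,0],[0,0,0],0.05],[[0,0.06,0],[0,0,0],0.05],[[0,0.08,0],[0,0,0],0.05],[[0,0.1,0],[0,0,0],0.05]])

```text
time_s: 36.95
tcp_pos: [0.5888, 0.1124, 0.2068]
orientation: [-3.141, 0.001, 1.638]
ft_force: [-0.2, -0.4, -2.4]
gripper_width: 0.66
finger_force: 30.0
```

Emit:
arm_command(moves=[[[0,0,0.006],[0,0,0],0.05],[[0,0,0.012],[0,0,0],0.05],[[0,0,0.018],[0,0,0],0.05],[[0,0,0.02],[0,0,0],0.05],[[0,0,0.02],[0,0,0],0.05]])

```text
time_s: 37.37
tcp_pos: [0.587, 0.1121, 0.1855]
orientation: [-3.139, 0.0, 1.638]
ft_force: [-0.2, 0.1, -2.9]
gripper_width: 0.659
finger_force: 30.0
```

```bash
python3 - <<'E'
from fk import *
st();held(-1)
E
```

```text
37.37 [-1.000e-03  1.440e-01  1.711e+00 -1.000e-03  1.288e+00 -6.800e-02] [0.587  0.1121 0.1855] [-3.1390e+00  4.0000e-04  1.6382e+00] [-0.2  0.1 -2.9] w 61.9 30.0
wrist 114 handle y -0.0012 x ext -0.0743 -0.0509 rim x 1603 [-0.0349 -0.0492] [ 0.0295 -0.0421]
```

No contact forces and the loop is on the peg, so I release.

Emit:
arm_command(moves=[[[0,0,0],[0,0,0],0.066],[[0,0,0],[0,0,0],0.068],[[0,0,0],[0,0,0],0.07],[[0,0,0],[0,0,0],0.073],[[0,0,0],[0,0,0],0.076]])

```text
time_s: 37.83
tcp_pos: [0.5887, 0.112, 0.1872]
orientation: [3.141, 0.001, 1.638]
ft_force: [0.1, -0.1, -0.1]
gripper_width: 0.8
finger_force: 0.0
```

Emit:
arm_command(moves=[[[0,0,0],[0,0,0],0.08],[[0,0,0],[0,0,0],0.08],[[0,0,0],[0,0,0],0.08],[[0,0,0],[0,0,0],0.08],[[0,0,0],[0,0,0],0.08]])

```text
time_s: 38.25
tcp_pos: [0.5885, 0.112, 0.1867]
orientation: [-3.141, 0.001, 1.638]
ft_force: [0.9, -0.1, 0.4]
gripper_width: 0.851
finger_force: 0.0
```

Emit:
arm_command(moves=[[[0,0,-0.02],[0,0,0],0.08],[[0,0,-0.05],[0,0,0],0.08],[[0,0,-0.09],[0,0,0],0.08],[[0,0,-0.13],[0,0,0],0.08],[[0,0,-0.15],[0,0,0],0.08]])

```text
time_s: 38.67
tcp_pos: [0.5898, 0.1121, 0.3427]
orientation: [3.134, 0.001, 1.638]
ft_force: [-0.4, -0.0, 0.7]
gripper_width: 0.853
finger_force: 0.0
```

Emit:
arm_command(moves=[[[0,-0.04,0],[0,0,0],0.094],[[0,-0.08,0],[0,0,0],0.094],[[0,-0.12,0],[0,0,0],0.094],[[0,-0.14,0],[0,0,0],0.094],[[0,-0.14,0],[0,0,0],0.094]])

```text
time_s: 39.08
tcp_pos: [0.4463, 0.1028, 0.3374]
orientation: [3.14, 0.001, 1.638]
ft_force: [-0.3, 0.5, -0.2]
gripper_width: 1.0
finger_force: 0.0
```

```bash
python3 - <<'E'
from fk import *
st();hung();mugs([[.404,.324]])
s=manip.observe();q=s['joint_pos']
r=tool(18.2,90);p=np.array([.4038,.3245,.22]);print(ik(r,p,q,3));go(r,p)
E
```

```text
39.08 [-2.200e-02 -3.060e-01  1.859e+00 -1.000e-03  1.587e+00 -8.900e-02] [0.4463 0.1028 0.3374] [3.1402e+00 7.0000e-04 1.6385e+00] [-0.3  0.5 -0.2] w 94.0 0.0
top p0 48 [[-0.05, -0.07, 0.155], [-0.004, -0.064, 0.166], [0.024, 0.004, 0.219]]
top p1 669 [[-0.042, -0.068, 0.135], [-0.001, 0.017, 0.173], [0.029, 0.067, 0.216]]
top p2 650 [[-0.043, -0.024, 0.126], [-0.003, 0.03, 0.177], [0.028, 0.068, 0.217]]
top p3 728 [[-0.04, -0.068, 0.137], [-0.004, -0.018, 0.173], [0.029, 0.032, 0.216]]
side p0 104 [[-0.048, -0.069, 0.167], [-0.008, -0.061, 0.185], [0.029, 0.005, 0.216]]
side p1 637 [[-0.035, -0.063, 0.115], [0.005, 0.04, 0.182], [0.034, 0.068, 0.214]]
side p2 594 [[-0.035, -0.025, 0.109], [0.003, 0.032, 0.172], [0.032, 0.067, 0.213]]
side p3 437 [[-0.041, -0.048, 0.114], [0.007, -0.002, 0.176], [0.033, 0.035, 0.212]]
mug [0.4037 0.3246] 104 handle -161.7 34
[ 4.57830596e-01 -8.08060169e-02  1.87745650e+00  2.41091667e-13
  1.34494217e+00  1.71097700e+00]
shift [0.2245, -0.0305, 0.1169] turn [0.0009, 0.0001, 1.3203] rows 10.6
```

Emit:
arm_command(moves=[[[0.04,-0.005,0.02],[0,0,0.1],0.094],[[0.08,-0.01,0.04],[0,0,0.2],0.094],[[0.12,-0.015,0.06],[0,0,0.3],0.094],[[0.15,-0.02,0.08],[0,0,0.4],0.094],[[0.18,-0.025,0.1],[0,0,0.5],0.094]])

```text
time_s: 39.65
tcp_pos: [0.4122, 0.2826, 0.2357]
orientation: [3.141, 0.0, 1.133]
ft_force: [1.2, -0.2, 0.5]
gripper_width: 0.999
finger_force: 0.0
```

Emit:
arm_command(moves=[[[0,0,0],[0,0,0.1],0.094],[[0,0,0],[0,0,0.2],0.094],[[0,0,0],[0,0,0.3],0.094],[[0,0,0.01],[0,0,0.4],0.094],[[0,0,0.016],[0,0,0.5],0.094]])

```text
time_s: 40.07
tcp_pos: [0.4126, 0.281, 0.2197]
orientation: [3.142, 0.002, 0.633]
ft_force: [-0.2, 0.0, 0.3]
gripper_width: 0.998
finger_force: 0.0
```

Emit:
arm_command(moves=[[[0,0,0],[0,0,0.1],0.094],[[0,0,0],[0,0,0.2],0.094],[[0,0,0],[0,0,0.32],0.094],[[0,0,0],[0,0,0.32],0.094],[[0,0,0],[0,0,0.32],0.094]])

```text
time_s: 40.48
tcp_pos: [0.4123, 0.2807, 0.2202]
orientation: [3.141, 0.001, 0.321]
ft_force: [-0.3, 0.4, -0.0]
gripper_width: 1.004
finger_force: 0.0
```

```bash
python3 - <<'E'
from fk import *
st();go(tool(18.3,90),[.4037,.3247,.22])
E
```

```text
40.48 [ 0.37  -0.129  1.921 -0.     1.351  1.62 ] [0.4123 0.2807 0.2202] [3.1411e+00 1.3000e-03 3.2090e-01] [-0.3  0.4 -0. ] w 94.4 0.0
shift [0.0057, -0.0445, 0.0002] turn [0.0005, 0.0013, 0.0015] rows 1.1
```

Emit:
arm_command(moves=[[[0.003,-0.022,0],[0,0,0.0015],0.094],[[0.0057,-0.0445,0],[0,0,0.0015],0.094],[[0.0057,-0.0445,0],[0,0,0.0015],0.094],[[0.0057,-0.0445,0],[0,0,0.0015],0.094],[[0.0057,-0.0445,0],[0,0,0.0015],0.094]])

```text
time_s: 40.9
tcp_pos: [0.4034, 0.3243, 0.2204]
orientation: [3.141, 0.001, 0.318]
ft_force: [0.3, -0.7, 0.0]
gripper_width: 1.001
finger_force: 0.0
```

```bash
python3 - <<'E'
from fk import *
st();wmug([.4037,.3246]);go(tool(18.3,90),[.4037,.3248,.046])
E
```

```text
40.9 [ 4.580e-01 -8.100e-02  1.877e+00 -1.000e-03  1.347e+00  1.711e+00] [0.4034 0.3243 0.2204] [3.1407e+00 9.0000e-04 3.1800e-01] [ 0.3 -0.7  0. ] w 94.1 0.0
wmug [0.4037 0.3257] 679 handle -162.0 174
shift [0.0006, -0.0007, 0.1745] turn [0.0008, 0.0007, -0.0023] rows 4.2
```

Emit:
arm_command(moves=[[[0.0005,-0.001,0.04],[0,0,0],0.094],[[0.0005,-0.001,0.08],[0,0,0],0.094],[[0.0005,-0.001,0.12],[0,0,0],0.094],[[0.0005,-0.001,0.155],[0,0,0],0.094],[[0.0005,-0.001,0.174],[0,0,0],0.094]])

```text
time_s: 41.37
tcp_pos: [0.4009, 0.3234, 0.0423]
orientation: [3.14, 0.007, 0.316]
ft_force: [0.7, -0.2, -0.6]
gripper_width: 0.999
finger_force: 0.0
```

Emit:
arm_command(moves=[[[0,0,0],[0,0,0],0.094],[[0,0,0],[0,0,0],0.08],[[0,0,0],[0,0,0],0.05],[[0,0,0],[0,0,0],0.05],[[0,0,0],[0,0,0],0.05]])

```text
time_s: 41.78
tcp_pos: [0.4049, 0.3262, 0.0487]
orientation: [-3.142, -0.004, 0.317]
ft_force: [-0.4, -0.4, -0.2]
gripper_width: 0.753
finger_force: 0.0
```

Emit:
arm_command(moves=[[[0,0,0],[0,0,0],0.05],[[0,0,0],[0,0,0],0.05],[[0,0,0],[0,0,0],0.05],[[0,0,0],[0,0,0],0.05],[[0,0,0],[0,0,0],0.05]])

```text
time_s: 42.2
tcp_pos: [0.4043, 0.3261, 0.048]
orientation: [3.141, -0.002, 0.317]
ft_force: [-0.8, 0.4, 6.6]
gripper_width: 0.658
finger_force: 30.0
```

Emit:
arm_command(moves=[[[0,0,-0.02],[0,0,0],0.05],[[0,0,-0.06],[0,0,0],0.05],[[0,0,-0.1],[0,0,0],0.05],[[0,0,-0.14],[0,0,0],0.05],[[0,0,-0.16],[0,0,0],0.05]])

```text
time_s: 42.62
tcp_pos: [0.4047, 0.3265, 0.2114]
orientation: [-3.141, -0.006, 0.317]
ft_force: [1.2, 0.5, -1.9]
gripper_width: 0.662
finger_force: 30.0
```

Emit:
arm_command(moves=[[[0,0,0],[0,0,-0.09],0.05],[[0,0,0],[0,0,-0.18],0.05],[[0,0,0],[0,0,-0.27],0.05],[[0,0,0],[0,0,-0.36],0.05],[[0,0,0],[0,0,-0.44],0.05]])

```text
time_s: 43.03
tcp_pos: [0.4026, 0.3253, 0.2056]
orientation: [-3.141, 0.002, 0.761]
ft_force: [0.1, -0.3, -2.7]
gripper_width: 0.663
finger_force: 30.0
```

Emit:
arm_command(moves=[[[0,0,0],[0,0,-0.09],0.05],[[0,0,0],[0,0,-0.18],0.05],[[0,0,0],[0,0,-0.27],0.05],[[0,0,0],[0,0,-0.36],0.05],[[0,0,0],[0,0,-0.44],0.05]])

```text
time_s: 43.45
tcp_pos: [0.4026, 0.3253, 0.2055]
orientation: [-3.14, 0.002, 1.201]
ft_force: [-0.3, -0.4, -2.0]
gripper_width: 0.66
finger_force: 30.0
```

Emit:
arm_command(moves=[[[0,0,0],[0,0,-0.09],0.05],[[0,0,0],[0,0,-0.18],0.05],[[0,0,0],[0,0,-0.27],0.05],[[0,0,0],[0,0,-0.36],0.05],[[0,0,0],[0,0,-0.44],0.05]])

```text
time_s: 43.87
tcp_pos: [0.4026, 0.3253, 0.2055]
orientation: [-3.139, 0.001, 1.641]
ft_force: [0.6, 0.7, -4.0]
gripper_width: 0.661
finger_force: 30.0
```

Emit:
arm_command(moves=[[[0,0,0],[0,0,0],0.05],[[0,0,0],[0,0,0],0.05],[[0,0,0],[0,0,0],0.05]])

```text
time_s: 44.12
tcp_pos: [0.403, 0.3255, 0.2061]
orientation: [-3.14, 0.001, 1.635]
ft_force: [0.7, 0.6, -3.0]
gripper_width: 0.661
finger_force: 30.0
```

```bash
python3 - <<'E'
from fk import *
st();held(-1)
X=np.array([.9978,.0661]);Y=np.array([-.0661,.9978]);p=np.array(PEG['p0'])+.0505*Y
go(tool(93.8,90),np.r_[p-.1*X,.2065]);print(ik(tool(93.8,90),np.r_[p,.2065],manip.observe()['joint_pos']))
E
```

```text
44.12 [ 0.461 -0.067  1.89  -0.     1.32   0.397] [0.403  0.3255 0.2061] [-3.1405e+00  9.0000e-04  1.6349e+00] [ 0.7  0.6 -3. ] w 62.2 30.0
wrist 73 handle y 0.0009 x ext -0.074 -0.0479 rim x 1409 [-0.0345 -0.0481] [ 0.0297 -0.042 ]
shift [-0.0809, 0.0706, -0.0002] turn [-0.0009, 0.0008, -0.0019] rows 2.6
[2.37632947e-01 2.04497612e-01 1.60352396e+00 4.91015063e-13
 1.33357108e+00 1.71310435e-01]
```

Emit:
arm_command(moves=[[[-0.03,0.01,0],[0,0,-0.002],0.05],[[-0.055,0.025,0],[0,0,-0.002],0.05],[[-0.081,0.045,0],[0,0,-0.002],0.05],[[-0.081,0.0706,0],[0,0,-0.002],0.05],[[-0.081,0.0706,0],[0,0,-0.002],0.05]])

```text
time_s: 44.58
tcp_pos: [0.4825, 0.2481, 0.2068]
orientation: [3.14, 0.001, 1.634]
ft_force: [-0.2, -0.6, -3.5]
gripper_width: 0.657
finger_force: 30.0
```

Emit:
arm_command(moves=[[[0,0,0],[0,0,0],0.05],[[0,0,0],[0,0,0],0.05],[[0,0,0],[0,0,0],0.05]])

```text
time_s: 44.83
tcp_pos: [0.4783, 0.2499, 0.2065]
orientation: [-3.141, 0.001, 1.639]
ft_force: [0.5, -1.0, -3.5]
gripper_width: 0.662
finger_force: 30.0
```

```bash
python3 - <<'E'
from fk import *
st()
X=np.array([.9978,.0661]);Y=np.array([-.0661,.9978]);p=np.array(PEG['p0'])+.0505*Y
go(tool(93.8,90),np.r_[p-.1*X,.2065])
E
```

```text
44.83 [ 0.271 -0.014  1.839 -0.     1.318  0.203] [0.4783 0.2499 0.2065] [-3.1407e+00  6.0000e-04  1.6393e+00] [ 0.5 -1.  -3.5] w 62.2 30.0
shift [-0.0006, 0.0005, -0.0] turn [-0.0009, 0.0006, 0.0021] rows 0.0
```

Emit:
arm_command(moves=[[[0,0.02,0],[0,0,0],0.05],[[0,0.04,0],[0,0,0],0.05],[[0,0.06,0],[0,0,0],0.05],[[0,0.08,0],[0,0,0],0.05],[[0,0.1,0],[0,0,0],0.05]])

```text
time_s: 45.25
tcp_pos: [0.5788, 0.257, 0.2066]
orientation: [-3.141, 0.001, 1.64]
ft_force: [-0.3, -0.0, -2.9]
gripper_width: 0.659
finger_force: 30.0
```

Emit:
arm_command(moves=[[[0,0,0.006],[0,0,0],0.05],[[0,0,0.012],[0,0,0],0.05],[[0,0,0.018],[0,0,0],0.05],[[0,0,0.02],[0,0,0],0.05],[[0,0,0.02],[0,0,0],0.05]])

```text
time_s: 45.67
tcp_pos: [0.5773, 0.2563, 0.1854]
orientation: [-3.139, 0.001, 1.639]
ft_force: [0.5, -0.2, -1.6]
gripper_width: 0.661
finger_force: 30.0
```

```bash
python3 - <<'E'
from fk import *
st();held(-1)
E
```

```text
45.67 [ 0.239  0.223  1.622 -0.     1.3    0.171] [0.5773 0.2563 0.1854] [-3.1389e+00  9.0000e-04  1.6392e+00] [ 0.5 -0.2 -1.6] w 62.1 30.0
wrist 163 handle y 0.0021 x ext -0.0742 -0.0483 rim x 1416 [-0.0343 -0.0483] [ 0.0297 -0.042 ]
```

Emit:
arm_command(moves=[[[0,0,0],[0,0,0],0.066],[[0,0,0],[0,0,0],0.068],[[0,0,0],[0,0,0],0.07],[[0,0,0],[0,0,0],0.073],[[0,0,0],[0,0,0],0.076]])

```text
time_s: 46.13
tcp_pos: [0.5792, 0.2563, 0.1872]
orientation: [3.141, 0.0, 1.639]
ft_force: [-1.3, -0.3, -0.6]
gripper_width: 0.798
finger_force: 0.0
```

Emit:
arm_command(moves=[[[0,0,0],[0,0,0],0.08],[[0,0,0],[0,0,0],0.08],[[0,0,0],[0,0,0],0.08],[[0,0,0],[0,0,0],0.08],[[0,0,0],[0,0,0],0.08]])

```text
time_s: 46.55
tcp_pos: [0.5789, 0.2562, 0.1866]
orientation: [-3.141, 0.001, 1.639]
ft_force: [-0.1, -0.8, -0.1]
gripper_width: 0.852
finger_force: 0.0
```

Emit:
arm_command(moves=[[[0,0,-0.02],[0,0,0],0.08],[[0,0,-0.05],[0,0,0],0.08],[[0,0,-0.09],[0,0,0],0.08],[[0,0,-0.13],[0,0,0],0.08],[[0,0,-0.15],[0,0,0],0.08]])

```text
time_s: 46.97
tcp_pos: [0.5803, 0.2567, 0.3428]
orientation: [3.134, -0.001, 1.639]
ft_force: [1.7, 0.4, 0.7]
gripper_width: 0.852
finger_force: 0.0
```

Emit:
arm_command(moves=[[[0,-0.04,0],[0,0,0],0.094],[[0,-0.08,0],[0,0,0],0.094],[[0,-0.12,0],[0,0,0],0.094],[[0,-0.14,0],[0,0,0],0.094],[[0,-0.14,0],[0,0,0],0.094]])

```text
time_s: 47.38
tcp_pos: [0.4366, 0.2471, 0.3374]
orientation: [3.141, 0.0, 1.64]
ft_force: [0.5, -0.6, -0.6]
gripper_width: 0.997
finger_force: 0.0
```

Emit:
arm_command(moves=[[[0,0,0],[0,0,0],0.094],[[0,0,0],[0,0,0],0.094],[[0,0,0],[0,0,0],0.094],[[0,0,0],[0,0,0],0.094],[[0,0,0],[0,0,0],0.094]])

```text
time_s: 47.8
tcp_pos: [0.44, 0.2467, 0.3363]
orientation: [-3.141, 0.001, 1.638]
ft_force: [-0.6, -0.7, -0.5]
gripper_width: 0.999
finger_force: 0.0
```

```bash
python3 - <<'E'
from fk import *
st();hung()
a,_,_=look('top');b,_,_=look('side')
c=np.hstack([cv2.resize(a[115:300,160:400],(420,324)),cv2.resize(b[150:350,120:380],(0,0),fx=1.4,fy=1.62)])
cv2.imwrite('pics/end.png',c[:,:,::-1]);print(c.shape)
E
```

```text
47.8 [ 0.286 -0.183  1.76  -0.     1.565  0.219] [0.44   0.2467 0.3363] [-3.1405e+00  7.0000e-04  1.6380e+00] [-0.6 -0.7 -0.5] w 93.9 0.0
top p0 725 [[-0.04, -0.066, 0.147], [-0.004, -0.021, 0.173], [0.029, 0.031, 0.22]]
top p1 720 [[-0.04, -0.032, 0.135], [-0.003, 0.021, 0.172], [0.028, 0.068, 0.215]]
top p2 723 [[-0.034, -0.031, 0.131], [-0.003, 0.025, 0.17], [0.028, 0.068, 0.216]]
top p3 724 [[-0.04, -0.068, 0.137], [-0.004, -0.018, 0.173], [0.029, 0.032, 0.217]]
side p0 605 [[-0.039, -0.064, 0.123], [0.005, -0.002, 0.173], [0.032, 0.037, 0.217]]
side p1 637 [[-0.039, -0.03, 0.11], [0.004, 0.03, 0.172], [0.033, 0.067, 0.212]]
side p2 584 [[-0.037, -0.03, 0.11], [0.003, 0.025, 0.166], [0.033, 0.065, 0.213]]
side p3 441 [[-0.042, -0.048, 0.113], [0.007, -0.003, 0.176], [0.033, 0.036, 0.213]]
(324, 784, 3)
```

View pics/end.png

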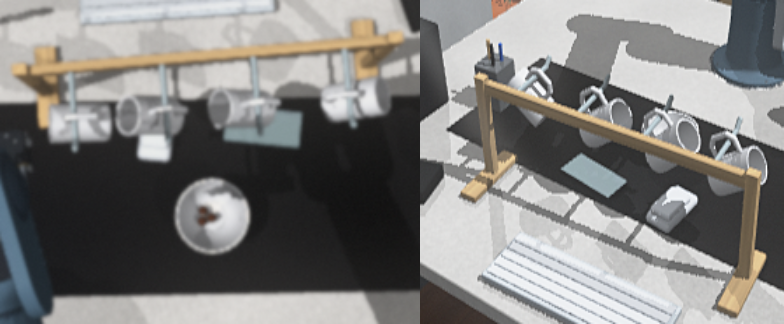

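All four mugs hang on their pegs and the sweets are in the bowl at (210,213). The leftmost mug may still be swinging, so I wait a few seconds and recheck.

Emit:
arm_command(moves=[[[0,-0.02,-0.02],[0,0,0],0.094],[[0,-0.02,-0.02],[0,0,0],0.094],[[0,-0.02,-0.02],[0,0,0],0.094],[[0,-0.02,-0.02],[0,0,0],0.094],[[0,-0.02,-0.02],[0,0,0],0.094]])

```text
time_s: 48.42
tcp_pos: [0.4195, 0.2454, 0.3558]
orientation: [-3.14, 0.001, 1.638]
ft_force: [-0.1, 0.6, 0.3]
gripper_width: 1.002
finger_force: 0.0
```

Emit:
arm_command(moves=[[[0,0,0],[0,0,0],0.094],[[0,0,0],[0,0,0],0.094],[[0,0,0],[0,0,0],0.094],[[0,0,0],[0,0,0],0.094],[[0,0,0],[0,0,0],0.094]])

```text
time_s: 48.83
tcp_pos: [0.4194, 0.2455, 0.3566]
orientation: [-3.141, 0.001, 1.638]
ft_force: [-0.3, 0.6, 0.2]
gripper_width: 1.001
finger_force: 0.0
```

Emit:
arm_command(moves=[[[0,0,0],[0,0,0],0.094],[[0,0,0],[0,0,0],0.094],[[0,0,0],[0,0,0],0.094],[[0,0,0],[0,0,0],0.094],[[0,0,0],[0,0,0],0.094]])

```text
time_s: 49.25
tcp_pos: [0.4193, 0.2455, 0.3567]
orientation: [-3.141, 0.001, 1.639]
ft_force: [0.6, 0.7, -0.4]
gripper_width: 1.0
finger_force: 0.0
```

Emit:
arm_command(moves=[[[0,0,0],[0,0,0],0.094],[[0,0,0],[0,0,0],0.094],[[0,0,0],[0,0,0],0.094],[[0,0,0],[0,0,0],0.094],[[0,0,0],[0,0,0],0.094]])

```text
time_s: 49.67
tcp_pos: [0.4193, 0.2455, 0.3567]
orientation: [-3.141, 0.001, 1.639]
ft_force: [0.3, 0.6, -1.0]
gripper_width: 0.999
finger_force: 0.0
```

```bash
python3 - <<'E'
from fk import *
st();hung()
im,d,i=look('top');w=cloud(d,i)
m=(w[...,2]>.008)&(w[...,2]<.03)&(w[...,0]>.3)&(w[...,0]<.56)&(abs(w[...,1])<.38)&(np.hypot(w[...,0]-.4247,w[...,1]+.0103)>.07)
print('stray low points',m.sum(),w[m][:8].round(3).tolist())
E
```

```text
49.67 [ 0.296 -0.236  1.769 -0.     1.608  0.228] [0.4193 0.2455 0.3567] [-3.1413e+00  6.0000e-04  1.6386e+00] [ 0.3  0.6 -1. ] w 93.9 0.0
top p0 749 [[-0.038, -0.067, 0.135], [-0.004, -0.002, 0.168], [0.029, 0.059, 0.217]]
top p1 713 [[-0.042, -0.032, 0.136], [-0.003, 0.022, 0.173], [0.028, 0.068, 0.215]]
top p2 729 [[-0.041, -0.031, 0.131], [-0.003, 0.024, 0.171], [0.028, 0.068, 0.216]]
top p3 725 [[-0.04, -0.068, 0.137], [-0.004, -0.018, 0.172], [0.029, 0.032, 0.216]]
side p0 668 [[-0.033, -0.034, 0.111], [0.005, 0.022, 0.171], [0.033, 0.067, 0.213]]
side p1 639 [[-0.038, -0.032, 0.111], [0.004, 0.027, 0.17], [0.033, 0.066, 0.213]]
side p2 575 [[-0.033, -0.032, 0.111], [0.003, 0.026, 0.167], [0.033, 0.066, 0.213]]
side p3 440 [[-0.042, -0.048, 0.11], [0.007, -0.002, 0.176], [0.034, 0.037, 0.213]]
stray low points 346 [[0.56, -0.049, 0.013], [0.56, -0.052, 0.012], [0.56, -0.065, 0.01], [0.559, -0.071, 0.016], [0.559, -0.078, 0.015], [0.56, -0.081, 0.009], [0.56, -0.084, 0.01], [0.559, -0.087, 0.014]]
```

Emit:
arm_command(moves=[[[0,0,0],[0,0,0],0.094],[[0,0,0],[0,0,0],0.094],[[0,0,0],[0,0,0],0.094],[[0,0,0],[0,0,0],0.094],[[0,0,0],[0,0,0],0.094]])

```text
time_s: 50.23
tcp_pos: [0.4193, 0.2455, 0.3567]
orientation: [-3.141, 0.0, 1.639]
ft_force: [0.6, 0.4, -0.6]
gripper_width: 0.999
finger_force: 0.0
```

Emit:
arm_command(moves=[[[0,0,0],[0,0,0],0.094],[[0,0,0],[0,0,0],0.094],[[0,0,0],[0,0,0],0.094],[[0,0,0],[0,0,0],0.094],[[0,0,0],[0,0,0],0.094]])

```text
time_s: 50.65
tcp_pos: [0.4193, 0.2455, 0.3567]
orientation: [-3.141, 0.001, 1.639]
ft_force: [-1.2, -0.7, 0.7]
gripper_width: 0.997
finger_force: 0.0
```

```bash
python3 - <<'E'
from fk import *
hung()
im,d,i=look('top');w=cloud(d,i)
m=(w[...,2]>.008)&(w[...,2]<.03)&(w[...,0]>.3)&(w[...,0]<.5)&(abs(w[...,1])<.34)&(np.hypot(w[...,0]-.4247,w[...,1]+.0103)>.075)
print('stray',m.sum(),w[m][::10].round(3).tolist()[:12])
print(manip.job_done())
E
```

```text
top p0 733 [[-0.041, -0.047, 0.134], [-0.004, -0.004, 0.168], [0.028, 0.056, 0.217]]
top p1 729 [[-0.042, -0.033, 0.135], [-0.003, 0.021, 0.17], [0.028, 0.068, 0.216]]
top p2 720 [[-0.035, -0.031, 0.131], [-0.003, 0.025, 0.17], [0.028, 0.068, 0.216]]
top p3 729 [[-0.04, -0.068, 0.137], [-0.004, -0.018, 0.173], [0.028, 0.032, 0.217]]
side p0 598 [[-0.041, -0.049, 0.12], [0.006, 0.002, 0.172], [0.033, 0.042, 0.215]]
side p1 630 [[-0.033, -0.031, 0.111], [0.004, 0.025, 0.168], [0.033, 0.065, 0.213]]
side p2 583 [[-0.037, -0.032, 0.11], [0.003, 0.025, 0.167], [0.033, 0.064, 0.213]]
side p3 429 [[-0.041, -0.048, 0.112], [0.008, -0.002, 0.174], [0.033, 0.035, 0.213]]
stray 70 [[0.491, -0.125, 0.009], [0.453, -0.334, 0.009], [0.426, 0.145, 0.008], [0.401, 0.203, 0.008], [0.37, -0.144, 0.009], [0.346, -0.273, 0.01], [0.318, -0.25, 0.01]]
the job is handed in; nothing more can be done
None
```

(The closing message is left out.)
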